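# Stack the toy stones on their tray and slide it into the case

### The arm

A 6-joint arm with a two-finger parallel gripper is mounted at the origin on the work surface. World frame = base frame: x ahead of the robot, y to its left, z up, the work surface at z = 0. Lengths are in m, angles in degrees, forces in N, time in s.
With the tool pointing down it reaches from about 0.35 to 1 m from the base axis. Payload 7.1 kg.
Tool frame: the origin (TCP) lies midway between the tips of the shut fingers; the grasp point (between the pads) lies 19 mm behind it; z points along the fingers, y is the line along which they close (so a half turn about z gives the same grasp; the last joint's range is limited). The gripper opens to 85 mm and grips with 20 to 120 N. Pads are 22 mm wide; open, the fingers measure 114 mm over their backs; the gripper's body (76 mm by 85 mm) begins 54 mm behind the grasp point. The pads swing forward as they close: fully open they stand 13 mm farther back than shut.
Start: joints at [-67.552, 24.242, 93.386, -0, 62.372, -1.089], TCP at [0.25, -0.573, 0.202] pointing down, gripper open.
Joint ranges: [-172.04, 172.04], [-51.8, 120.97], [4.93, 147.93], [-75.15, 255.16], [6.16, 154.13], [-145.62, 145.62]. Speed limits (degrees/s): [136.94, 136.94, 172.46, 180, 180, 180].

### API

Orientations are given as a 3x3 rotation matrix whose columns are the frame's x, y, z axes.
In Python, from workcell import manip gives the robot as it stands.
- The arm moves only by the shell command python3 -m jog 'ROWS' [OPENING] [FORCE]. ROWS is text: rows parted by semicolons, each of 4 numbers parted by spaces: the shift along the tool's x, y, z in m, then the turn about the tool's z in degrees. In form: dx dy dz roll; .... A call has exactly 8 rows; each row shifts and turns the commanded pose from where the row before left it, along the tool's axes as they then stand; what a row does not reach is not made up. A row lasts 1/12 s, in which the tool goes at most 41.7 mm and 7.16 degrees, less where a joint would pass 70% of its speed; a pose out of reach is approached as far as the arm can. A call with a gripper value outside its range is refused whole. OPENING is the closure in counts, from 0 (fully open) to 255 (shut), set as the call begins (- or left out, the last holds). The fingers move at their own pace and stop on an object; FORCE is the grip in N (left out, the last holds). Time passes only in rows, so rows that do not move let the fingers close, or fill a call up. It gives the time, the measured TCP pose, the force, the opening and the grip force at its end, in the units of the state.
- manip.state(): the state, without advancing time (a new reading comes with each control period).
- manip.read_camera(name): name is "scene" or "top"; returns a dict with "pixels" (384x512x3 uint8, red, green, blue), "z_map" (384x512 float32, m along the optical axis (not along the pixel's ray), 0 where there is no reading), "intrinsics" (3x3 intrinsics, pixels), "R" (3x3) and "t" (3): a world point X has camera coordinates R X + t. Camera axes: x right, y down, z forward; pixel columns grow to the right and rows downward; lengths in m; the calibration is good to about 2 mm. A picture is of the moment at which its call begins.
- manip.close_job(): hands the job in; it is judged then, once.
The state is a dict: "t": time; "joint_pos": joint angles; "qvel": joint speeds; "effort": joint torques, N m; "tool_pos": TCP position; "eef_rot": TCP orientation; "ft_force": force on the tool from outside, world axes, zero at the start; "wrist_torque": the same for the moment, N m; "gripper_width": opening from 0.0 (shut) to 1.0 (fully open); "gripper_force": force on a finger pad.
Only numpy, scipy, OpenCV 4.12 (cv2) and the standard library are available. Lean on these libraries where they do the work, as an engineer would, in place of code of your own. Each camera call takes 0.05 s, during which the arm holds its last target. There are 200 camera calls.

### The job

Tidy away the toddler's stacking stones: pile all of them on the two wells of the pull-out tray, stone flat upon stone so that each pile stands steady over the middle of its well, mixing thick and thin so that both piles pass under the roof of the case. Then slide the loaded tray by its handle fully home into the clear case with the piles still standing, and let go. Leave the bottle, the bowl and the toy sheep alone.

Things in the scene. Friction and masses are not known exactly. Their poses are not given: they have to be found in the camera images.
- stone_coral: coral red faceted wooden stacking stone, 68 (own x) x 60 (own y) mm; its two y sides are upright, parallel flats 40 mm long, from base to 22 mm up. Origin: middle of the flat base, z up through the top. Top facet: a flat 48 x 43 mm, its middle 28 mm high at x +4, y -2 mm, slanting 6 deg down towards +x, level along y. Starts base down on the worktop; may be absent (None).
- stone_sky: sky blue faceted wooden stacking stone, 66 (own x) x 58 (own y) mm; its two y sides are upright, parallel flats 40 mm long, from base to 20 mm up. Origin: middle of the flat base, z up through the top. Top facet: a flat 46 x 42 mm, its middle 26 mm high at x -3, y +2 mm, slanting 5 deg down towards +x, level along y. Starts base down on the worktop; may be absent (None).
- stone_mustard: mustard yellow faceted wooden stacking stone, 66 (own x) x 58 (own y) mm; its two y sides are upright, parallel flats 40 mm long, from base to 18 mm up. Origin: middle of the flat base, z up through the top. Top facet: a flat 46 x 42 mm, its middle 24 mm high at x +3, y +2 mm, slanting 7 deg down towards +x, level along y. Starts base down on the worktop; may be absent (None).
- stone_mint: mint green faceted wooden stacking stone, 64 (own x) x 57 (own y) mm; its two y sides are upright, parallel flats 40 mm long, from base to 16 mm up. Origin: middle of the flat base, z up through the top. Top facet: a flat 45 x 41 mm, its middle 22 mm high at x +0, y -3 mm, slanting 5 deg down towards +x, level along y. Starts base down on the worktop; may be absent (None).
- stone_lilac: lilac faceted wooden stacking stone, 62 (own x) x 56 (own y) mm; its two y sides are upright, parallel flats 40 mm long, from base to 14 mm up. Origin: middle of the flat base, z up through the top. Top facet: a flat 43 x 40 mm, its middle 20 mm high at x -3, y +2 mm, slanting 6 deg down towards +x, level along y. Starts base down on the worktop; may be absent (None).
- stone_cream: cream white faceted wooden stacking stone, 62 (own x) x 56 (own y) mm; its two y sides are upright, parallel flats 40 mm long, from base to 12 mm up. Origin: middle of the flat base, z up through the top. Top facet: a flat 43 x 40 mm, its middle 18 mm high at x +2, y +0 mm, slanting 5 deg down towards +x, level along y. Starts base down on the worktop; may be absent (None).
- tray: light wooden tray, 225 (x) x 98 (y) mm, 0.4 kg, loose on the worktop. Origin: middle of its underside; x points to the far end, which enters the case first. At the -x end a front board 34 mm high, 8 thick (outer face x = -112.5) with a dark handle. Floor top at z = 6 mm; rims and the divider between the two wells rise to z = 14 mm.
- well_far (a point): middle of the floor of the tray's far well, 103 mm (tray x) x 88 mm (tray y) inside its rims, at tray x = +56 mm; axes as the tray's
- well_near (a point): middle of the floor of the tray's near well (next to the front board), 104 mm (tray x) x 88 mm (tray y) inside, at tray x = -52 mm; axes as the tray's
- handle (a point): grip point of the tray's dark tongue handle, 50 mm out from the front board, 34 mm above the worktop; the tongue is an upright bar 16 mm thick (tray y), 72 mm long (tray x), from 12 to 46 mm above the worktop; axes as the tray's
- case: clear hood with plywood back, fixed, open in front, no floor. Origin: middle of the mouth on the worktop; x points in, z up. Inside 103 wide, 86 high (80 above the tray's floor), 226.5 mm deep; outside 123 wide, 92 high. Splayed lips reach 20 mm out of the mouth to guide the tray. Fully home (far end at the back) the tray's origin is at x = 113 to 114 mm, y = 0, its x along the case's.
- baby_bottle: white and blue baby bottle, 58 mm across, 182 mm tall, standing loose; origin under its middle; to be left alone
- yellow_bowl: yellow plastic bowl of rusks, 124 mm across, 50 mm tall, loose; origin under its middle; to be left alone
- toy_sheep: small wooden toy sheep, about 105 x 45 mm, 103 mm tall, loose; origin on the worktop under its middle; to be left alone
There are look-alikes about, which are no part of the job. Leave any black look-alike of the stone_lilac alone. There is more than one size of the stone_mint; the job needs the smaller.

How it is judged (in metres and radians):
On the way:
1. every stone lies in a standing pile on a well of the tray, and the tray is still outside the case (angle between the z axis of each of stone_coral, stone_sky, stone_mustard, stone_mint, stone_lilac, stone_cream and the z axis of tray, either way round below 0.27 rad and y of stone_coral in the frame of tray between -0.026 and 0.026 m and z of stone_coral in the frame of tray between 0 and 0.09 m and (x of stone_coral in the frame of well_far between -0.026 and 0.026 m or x of stone_coral in the frame of well_near between -0.026 and 0.026 m) and linear speed of each of stone_coral, stone_sky, stone_mustard, stone_mint, stone_lilac, stone_cream below 0.03 m/s and y of stone_sky in the frame of tray between -0.026 and 0.026 m and z of stone_sky in the frame of tray between 0 and 0.09 m and (x of stone_sky in the frame of well_far between -0.026 and 0.026 m or x of stone_sky in the frame of well_near between -0.026 and 0.026 m) and y of stone_mustard in the frame of tray between -0.026 and 0.026 m and z of stone_mustard in the frame of tray between 0 and 0.09 m and (x of stone_mustard in the frame of well_far between -0.026 and 0.026 m or x of stone_mustard in the frame of well_near between -0.026 and 0.026 m) and y of stone_mint in the frame of tray between -0.026 and 0.026 m and z of stone_mint in the frame of tray between 0 and 0.09 m and (x of stone_mint in the frame of well_far between -0.026 and 0.026 m or x of stone_mint in the frame of well_near between -0.026 and 0.026 m) and y of stone_lilac in the frame of tray between -0.026 and 0.026 m and z of stone_lilac in the frame of tray between 0 and 0.09 m and (x of stone_lilac in the frame of well_far between -0.026 and 0.026 m or x of stone_lilac in the frame of well_near between -0.026 and 0.026 m) and y of stone_cream in the frame of tray between -0.026 and 0.026 m and z of stone_cream in the frame of tray between 0 and 0.09 m and (x of stone_cream in the frame of well_far between -0.026 and 0.026 m or x of stone_cream in the frame of well_near between -0.026 and 0.026 m) and x of tray in the frame of case below -0.05 m), for 0.3 s.
At the end, for the whole second after the job is handed in: Tray fully home (within 6 mm of the back stop, square, flat on the worktop); every stone present lies flat, either face up, within 15 degrees of level, in a pile over a well of the tray, its origin within 26 mm of the well's middle along and across the tray; all at rest and released (x of tray in the frame of case above 0.107 m and y of tray in the frame of case between -0.006 and 0.006 m and angle between the x axis of tray and the x axis of case, either way round below 0.05 rad and height (world z) of tray below 0.008 m and linear speed of tray below 0.02 m/s and angle between the z axis of each of stone_coral, stone_sky, stone_mustard, stone_mint, stone_lilac, stone_cream and the z axis of tray, either way round below 0.27 rad and y of stone_coral in the frame of tray between -0.026 and 0.026 m and z of stone_coral in the frame of tray between 0 and 0.09 m and (x of stone_coral in the frame of well_far between -0.026 and 0.026 m or x of stone_coral in the frame of well_near between -0.026 and 0.026 m) and linear speed of each of stone_coral, stone_sky, stone_mustard, stone_mint, stone_lilac, stone_cream below 0.03 m/s and y of stone_sky in the frame of tray between -0.026 and 0.026 m and z of stone_sky in the frame of tray between 0 and 0.09 m and (x of stone_sky in the frame of well_far between -0.026 and 0.026 m or x of stone_sky in the frame of well_near between -0.026 and 0.026 m) and y of stone_mustard in the frame of tray between -0.026 and 0.026 m and z of stone_mustard in the frame of tray between 0 and 0.09 m and (x of stone_mustard in the frame of well_far between -0.026 and 0.026 m or x of stone_mustard in the frame of well_near between -0.026 and 0.026 m) and y of stone_mint in the frame of tray between -0.026 and 0.026 m and z of stone_mint in the frame of tray between 0 and 0.09 m and (x of stone_mint in the frame of well_far between -0.026 and 0.026 m or x of stone_mint in the frame of well_near between -0.026 and 0.026 m) and y of stone_lilac in the frame of tray between -0.026 and 0.026 m and z of stone_lilac in the frame of tray between 0 and 0.09 m and (x of stone_lilac in the frame of well_far between -0.026 and 0.026 m or x of stone_lilac in the frame of well_near between -0.026 and 0.026 m) and y of stone_cream in the frame of tray between -0.026 and 0.026 m and z of stone_cream in the frame of tray between 0 and 0.09 m and (x of stone_cream in the frame of well_far between -0.026 and 0.026 m or x of stone_cream in the frame of well_near between -0.026 and 0.026 m)); the robot touches nothing.
It fails at once if the bottle, bowl or toy sheep is shifted more than 3 cm or tipped over (distance of any of baby_bottle, yellow_bowl, toy_sheep from where it was at the start of the episode above 0.03 m or angle between any of baby_bottle, yellow_bowl, toy_sheep's own z axis and vertical above 0.5 rad).
Of stone_coral, stone_sky, stone_mustard, stone_mint, stone_lilac, stone_cream only 4 to 6 are there at a start; the rules pass over those that are not, and their reading is None.
At some moment in a run one of stone_coral, stone_sky, stone_mustard, stone_mint, stone_lilac, stone_cream may be knocked a few centimetres aside while the robot is not near it.
Once in a run the grip may slacken for a moment while it holds something.
It also fails if it takes over 210 s, if anything falls off the work surface, if the arm or the gripper's body presses on something with over 40 N, if the wrist force passes 120 N, or if a joint passes its speed limit or range.

## Working session

There is one attempt and no reset: what is moved stays moved. The work goes in short steps, Python scripts to look and compute and a shell command to move; the robot and the scene stay as the last step left them, time stands still between calls to the robot, and variables do not carry over. Pictures are saved under pics/ and viewed, at most 14 in all, crops included, and the job is handed in when it is done.

```bash
ls; mkdir -p pics; python3 - <<'E'
from workcell import manip
import cv2,numpy as np
for n in("top","scene"):
    c=manip.read_camera(n); cv2.imwrite(f"pics/{n}0.png",cv2.resize(c["pixels"][:,:,::-1],(800,600),interpolation=cv2.INTER_CUBIC))
    np.savez(f"/tmp/{n}0.npz",**c); print(n,c["intrinsics"],c["R"],c["t"])
s=manip.state();print(s)
E
```

```text
pics
top [[350.18341191   0.         254.53070383]
 [  0.         350.18341191 194.01642288]
 [  0.           0.           1.        ]] [[-0.00651977 -0.99950561  0.03075745]
 [-0.98861813  0.00181945 -0.15043563]
 [ 0.15030529 -0.03138818 -0.98814124]] [-0.01002899  0.54403215  1.06829831]
scene [[369.26023679   0.         262.36836124]
 [  0.         369.26023679 199.16150711]
 [  0.           0.           1.        ]] [[ 0.58903849  0.8080812  -0.00619986]
 [ 0.51810871 -0.38353297 -0.76450364]
 [-0.62015887  0.44710987 -0.64458959]] [-0.32495665 -0.24947541  1.51170631]
{'t': 0.1, 'joint_pos': array([-6.75520523e+01,  2.42813827e+01,  9.34273794e+01,  5.31480540e-04,
        6.23716493e+01, -1.09029493e+00]), 'qvel': array([-0.04388778, -0.1082183 , -0.1591743 ,  0.11542295, -0.01036132,
       -0.01057284]), 'effort': array([ 5.22946666e-04, -5.58429945e+01, -2.82445174e+01, -5.13719192e-05,
        2.98743122e-03,  1.14135764e-05]), 'tool_pos': array([ 0.24940502, -0.57249589,  0.20080672]), 'eef_rot': array([[ 9.16795450e-01,  3.99356762e-01, -5.28300698e-04],
       [ 3.99357110e-01, -9.16794529e-01,  1.30023809e-03],
       [ 3.49156844e-05, -1.40303301e-03, -9.99999015e-01]]), 'ft_force': array([0.51310627, 0.19102979, 0.47763646]), 'wrist_torque': array([-0.06144298, -0.0071689 ,  0.00022132]), 'gripper_force': 0.0, 'gripper_width': 0.9991138655927851}
```

View pics/top0.png

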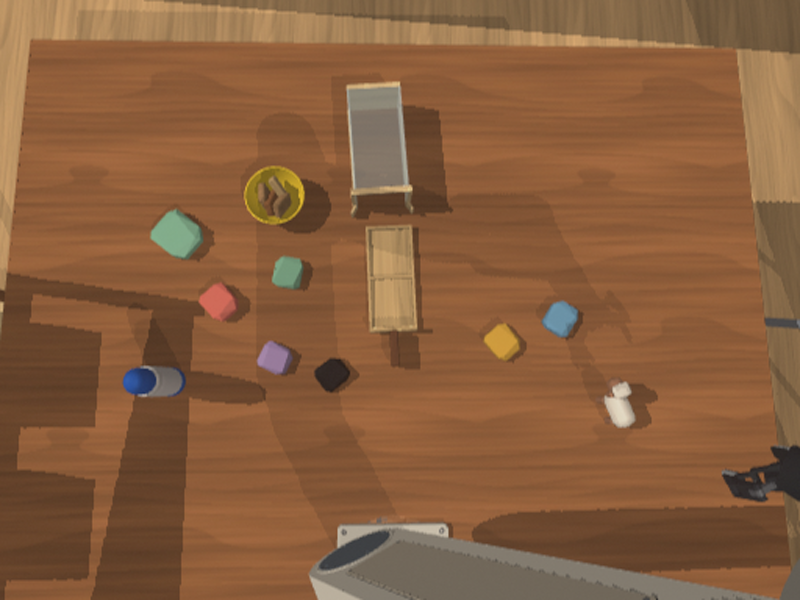

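View pics/scene0.png

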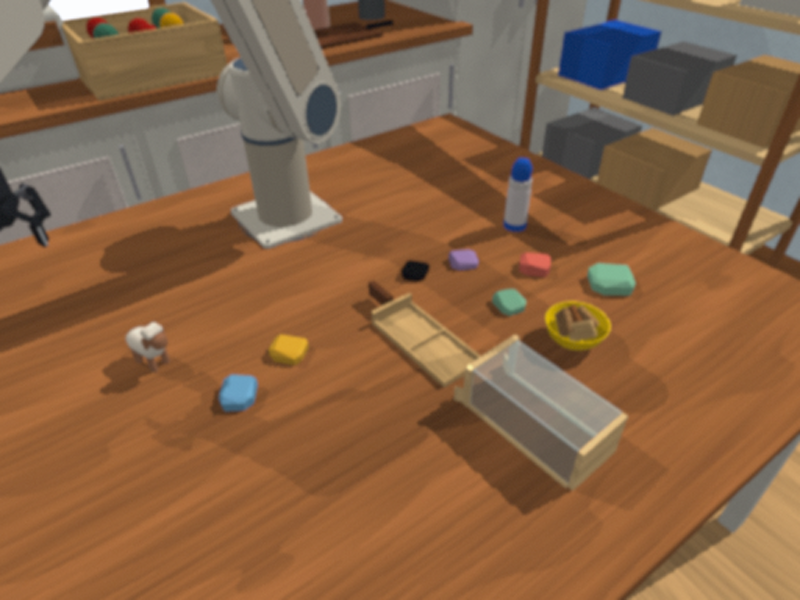

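Top view (800x600 px): coral (218,301), sky (561,319), mustard (503,342) and lilac (274,358). The black look-alike is at (332,375); there is no cream. There are two mints: the small one at (289,272) and a big one at (177,234). The job's mint is the small one, about 64 mm. I'll measure them and check with one enlarged crop.

```bash
cat > h.py <<'E'
from workcell import manip
import cv2,numpy as np
HSV=dict(coral=((174,4),110),sky=((100,112),110),mustard=((20,26),150),mint=((65,88),60),lilac=((122,145),50))
DIM=dict(coral=(68,60,28),sky=(66,58,26),mustard=(66,58,24),mint=(64,57,22),lilac=(62,56,20))
def cloud(c):
    z=c["z_map"].astype(float);K=c["intrinsics"];v,u=np.mgrid[:z.shape[0],:z.shape[1]]
    P=np.stack([(u-K[0,2])/K[0,0]*z,(v-K[1,2])/K[1,1]*z,z],-1)
    P=(P-c["t"])@c["R"]; P[z<=0]=np.nan; return P
def mask(c,n):
    h=cv2.cvtColor(c["pixels"],cv2.COLOR_RGB2HSV);(a,b),s=HSV[n]
    H=h[...,0];m=((H>=a)&(H<=b)) if a<b else ((H>=a)|(H<=b))
    return (m&(h[...,1]>s)&(h[...,2]>60)).astype(np.uint8)
def comps(c,n):
    P=cloud(c);k,l,st,ce=cv2.connectedComponentsWithStats(mask(c,n));o=[]
    for i in range(1,k):
        if st[i,4]>60:
            p=P[l==i];p=p[np.isfinite(p[:,0])]
            o.append((ce[i].round(),st[i,4],p))
    return o
E
python3 - <<'E'
from h import *
T=dict(np.load('/tmp/top0.npz'));S=dict(np.load('/tmp/scene0.npz'))
for n in HSV:
    for q,c in (("T",T),("S",S)):
        for ce,a,p in comps(c,n):
            if a>1200: continue
            top=p[p[:,2]>np.percentile(p[:,2],60)-.004] 
            r=cv2.minAreaRect(p[p[:,2]>.003][:,:2].astype(np.float32)*1000) if len(p)>10 else 0
            A=np.c_[top[:,:2],np.ones(len(top))];g=np.linalg.lstsq(A,top[:,2],rcond=None)[0]
            print(n,q,ce,a,np.median(p,0).round(3),"z",np.percentile(p[:,2],[5,50,95]).round(3),np.round(r[0]),np.round(r[1]),round(r[2]),"slope",np.degrees(np.hypot(*g[:2])).round(1),"downdir",np.degrees(np.arctan2(-g[1],-g[0])).round())
px=T["pixels"][:,:,::-1];t=[]
for u,v in((140,193),(359,204),(322,219),(185,174),(175,229),(113,150)):
    t.append(cv2.resize(px[v-19:v+19,u-19:u+19],(266,266),interpolation=cv2.INTER_CUBIC))
cv2.imwrite("pics/crop1.png",np.vstack([np.hstack(t[:3]),np.hstack(t[3:])]))
E
```

```text
coral T [139. 192.] 250 [0.555 0.353 0.028] z [0.023 0.028 0.032] [552. 353.] [63. 56.] 40 slope 3.8 downdir 51.0
coral S [89. 16.] 78 [-0.776 -0.059  0.326] z [0.313 0.326 0.333] [-745.  -57.] [ 55. 112.] 87 slope 1.1 downdir -153.0
coral S [342. 169.] 200 [0.561 0.34  0.024] z [0.009 0.024 0.029] [558. 345.] [66. 52.] 55 slope 3.2 downdir 23.0
sky T [ 88. 244.] 255 [0.389 0.439 0.176] z [0.15  0.176 0.183] [390. 444.] [40. 40.] 89 slope 3.8 downdir -86.0
sky S [333. 109.] 131 [0.401 0.433 0.162] z [0.141 0.162 0.179] [399. 437.] [39. 28.] 68 slope 38.8 downdir -45.0
sky S [152. 251.] 355 [ 0.527 -0.356  0.024] z [0.012 0.024 0.027] [ 522. -355.] [54. 57.] 59 slope 4.4 downdir -36.0
mustard T [175. 124.] 756 [0.782 0.244 0.033] z [0.011 0.033 0.052] [770. 240.] [121. 127.] 71 slope 1.7 downdir 29.0
mustard S [109.  12.] 102 [-0.783  0.042  0.319] z [0.301 0.319 0.331] [-864.   66.] [ 68. 211.] 74 slope 1.7 downdir -56.0
mustard S [369. 209.] 606 [0.774 0.236 0.038] z [0.    0.038 0.049] [769. 240.] [121. 123.] 73 slope 0.4 downdir 29.0
mustard S [184. 223.] 324 [ 0.477 -0.233  0.021] z [0.009 0.021 0.026] [ 472. -232.] [65. 53.] 44 slope 4.7 downdir 14.0
mint T [109. 148.] 363 [0.693 0.456 0.033] z [0.028 0.033 0.037] [695. 451.] [73. 71.] 52 slope 2.0 downdir -138.0
mint S [67. 19.] 71 [-0.778 -0.155  0.32 ] z [0.311 0.32  0.331] [-778. -153.] [57. 35.] 89 slope 12.2 downdir -11.0
mint S [391. 178.] 438 [0.702 0.43  0.027] z [0.011 0.027 0.032] [695. 438.] [86. 76.] 51 slope 4.7 downdir -98.0
mint S [325. 193.] 210 [0.62  0.205 0.019] z [0.009 0.019 0.023] [619. 211.] [52. 57.] 81 slope 4.8 downdir -23.0
lilac S [296. 166.] 156 [0.443 0.23  0.016] z [0.008 0.016 0.02 ] [441. 233.] [57. 51.] 64 slope 4.0 downdir 30.0
```

View pics/crop1.png

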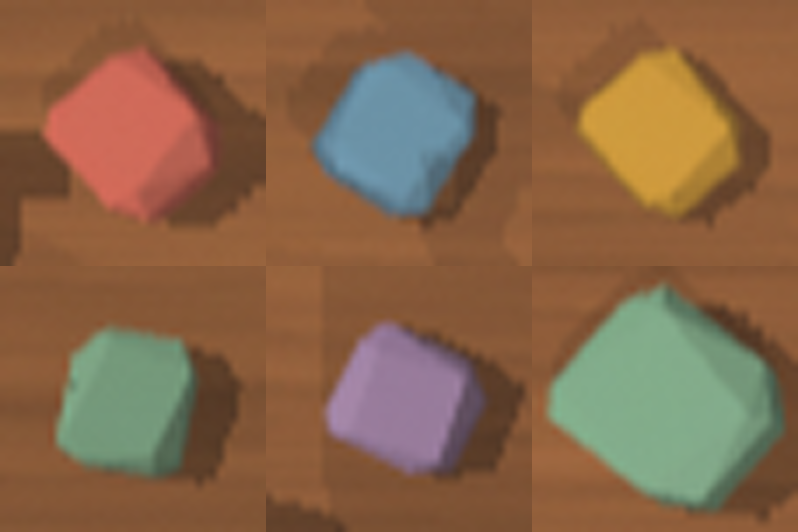

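The crop confirms it: the small mint (lower left) is 64x57-sized and the lower right one is the big look-alike. Next I'll average the depth frames and get poses from the slanted facets.

```bash
cat >> h.py <<'E'
def avg(n,k=6):
    cs=[manip.read_camera(n) for _ in range(k)];c=cs[-1]
    Z=np.stack([q["z_map"] for q in cs]).astype(float);Z[Z<=0]=np.nan
    c["z_map"]=np.nan_to_num(np.nanmean(Z,0));return c
def plane(p,h):
    rng=np.random.default_rng(0);best=None
    for _ in range(400):
        q=p[rng.choice(len(p),3,False)]
        try:g=np.linalg.solve(np.c_[q[:,:2],np.ones(3)],q[:,2])
        except Exception:continue
        if np.hypot(*g[:2])>.2:continue
        i=abs(np.c_[p[:,:2],np.ones(len(p))]@g-p[:,2])<.0012
        if best is None or i.sum()>best.sum():best=i
    t=p[best];g=np.linalg.lstsq(np.c_[t[:,:2],np.ones(len(t))],t[:,2],rcond=None)[0]
    return g,t
def stones(c,zmin=.005):
    P=cloud(c);m=((P[...,2]>zmin)&(P[...,2]<.3)).astype(np.uint8)
    k,l,st,ce=cv2.connectedComponentsWithStats(m,connectivity=4);out=[]
    for i in range(1,k):
        if 120<st[i,4]<1500:
            p=P[l==i];col=c["pixels"][l==i].astype(float)
            out.append((ce[i],p,np.median(col,0)))
    return out
E
python3 - <<'E'
from h import *
for cn in("top","scene"):
  c=avg(cn)
  np.savez(f"/tmp/{cn}1.npz",**c)
  for ce,p,col in stones(c):
    if np.nanmax(p[:,2])>.05 or abs(p[:,0]-.6).max()>.4: continue
    g,t=plane(p,0)
    r=cv2.minAreaRect(p[:,:2].astype(np.float32)*1000);r2=cv2.minAreaRect(t[:,:2].astype(np.float32)*1000)
    f=lambda r:(np.round(r[0]),np.round(r[1]),round(r[2]))
    print(cn,ce.round(),col,len(p),"all",*f(r),"facet",len(t),*f(r2),"zc",t[:,2].mean().round(4),"slope %.1f dir %.0f"%(np.degrees(np.hypot(*g[:2])),np.degrees(np.arctan2(-g[1],-g[0]))))
E
```

```text
top [113. 150.] [130. 171. 138.] 701 all [692. 446.] [91. 81.] 52 facet 356 [686. 443.] [78. 67.] 40 zc 0.0316 slope 6.7 dir -129
top [184. 175.] [116. 152. 122.] 336 all [613. 217.] [57. 64.] 80 facet 201 [616. 214.] [50. 56.] 72 zc 0.0226 slope 5.4 dir -7
top [140. 193.] [207. 105.  88.] 406 all [550. 354.] [68. 60.] 42 facet 219 [554. 355.] [59. 53.] 46 zc 0.0283 slope 6.3 dir 50
top [358. 204.] [107. 145. 166.] 366 all [ 515. -352.] [58. 66.] 56 facet 205 [ 516. -351.] [48. 61.] 51 zc 0.026 slope 5.3 dir -41
top [321. 219.] [205. 153.  61.] 360 all [ 466. -228.] [66. 58.] 40 facet 199 [ 470. -225.] [55. 51.] 44 zc 0.0239 slope 7.7 dir 42
top [176. 229.] [151. 123. 154.] 340 all [435. 238.] [62. 56.] 64 facet 225 [436. 240.] [57. 52.] 65 zc 0.0195 slope 7.8 dir 65
top [212. 240.] [49. 39. 36.] 329 all [403. 122.] [56. 62.] 38 facet 212 [402. 125.] [52. 55.] 42 zc 0.0196 slope 7.3 dir 123
scene [296. 166.] [148. 118. 151.] 185 all [436. 236.] [61. 59.] 65 facet 103 [440. 239.] [57. 50.] 70 zc 0.0173 slope 8.1 dir 57
scene [342. 169.] [189.  91.  76.] 243 all [551. 352.] [68. 60.] 43 facet 103 [556. 353.] [55. 48.] 51 zc 0.0261 slope 5.9 dir 47
scene [265. 173.] [21. 21. 22.] 181 all [406. 121.] [54. 61.] 39 facet 98 [404. 123.] [53. 56.] 43 zc 0.0176 slope 7.1 dir 115
scene [391. 178.] [123. 169. 137.] 491 all [694. 443.] [91. 80.] 52 facet 206 [691. 443.] [72. 67.] 38 zc 0.0291 slope 4.8 dir -128
scene [326. 192.] [117. 161. 131.] 249 all [616. 213.] [55. 62.] 83 facet 145 [617. 214.] [48. 55.] 67 zc 0.02 slope 5.6 dir -2
scene [184. 223.] [212. 158.  45.] 353 all [ 468. -231.] [67. 55.] 40 facet 196 [ 473. -228.] [54. 52.] 42 zc 0.0225 slope 7.5 dir 32
scene [152. 251.] [105. 156. 187.] 452 all [ 518. -354.] [58. 63.] 57 facet 273 [ 520. -354.] [49. 60.] 49 zc 0.0243 slope 6.1 dir -33
```

```bash
cat >> h.py <<'E'
def tray(c,zlo=.004):
    P=cloud(c);k,l,st,ce=cv2.connectedComponentsWithStats((P[...,2]>zlo).astype(np.uint8),connectivity=4)
    p=P[(P[...,2]>zlo)&(P[...,0]<.95)&(abs(P[...,1])<.2)&(P[...,0]>.3)]
    return p
E
python3 - <<'E'
from h import *
np.set_printoptions(suppress=True,linewidth=150)
for cn in("top","scene"):
  c=dict(np.load(f"/tmp/{cn}1.npz"));P=cloud(c)
  k,l,st,ce=cv2.connectedComponentsWithStats((P[...,2]>.004).astype(np.uint8),connectivity=4)
  for i in range(1,k):
    if st[i,4]>1000 :
      p=P[l==i]
      for lo,hi in((.004,.02),(.025,.055),(.055,.08),(.08,.1)):
        q=p[(p[:,2]>lo)&(p[:,2]<hi)&(abs(p[:,1])<.2)&(p[:,0]>.3)]
        if len(q)>15:
          r=cv2.minAreaRect(q[:,:2].astype(np.float32)*1000);print(cn,ce[i].round(),len(p),lo,len(q),np.round(r[0]),np.round(r[1],1),round(r[2],1), q.min(0).round(3),q.max(0).round(3))
E
```

```text
top [241.  91.] 2629 0.004 51 [894.  29.] [308.4 130.2] 3.9 [ 0.736 -0.046  0.004] [1.05  0.096 0.018]
top [241.  91.] 2629 0.025 45 [758.  22.] [ 34.9 131.7] 4.5 [ 0.736 -0.045  0.026] [0.78  0.086 0.053]
top [241.  91.] 2629 0.055 19 [760.  21.] [  3.3 121.2] 4.3 [ 0.754 -0.04   0.057] [0.765 0.081 0.08 ]
top [241.  91.] 2629 0.08 2507 [876.  30.] [236.5 122.1] 4.1 [ 0.754 -0.039  0.08 ] [0.997 0.091 0.095]
top [175. 125.] 1112 0.025 84 [768. 190.] [18.5 87.8] 89.8 [0.724 0.181 0.025] [0.812 0.2   0.053]
top [250. 181.] 2159 0.004 1952 [567.   1.] [295.   99.9] 2.4 [ 0.419 -0.05   0.004] [0.713 0.054 0.019]
top [250. 181.] 2159 0.025 206 [457.  -3.] [79.1 95.1] 3.1 [ 0.418 -0.049  0.026] [0.497 0.046 0.048]
scene [327. 251.] 7485 0.004 2142 [709.   7.] [576.4 115.1] 5.4 [ 0.422 -0.053  0.004] [0.999 0.092 0.02 ]
scene [327. 251.] 7485 0.025 1012 [709.   7.] [578.3 114.5] 5.4 [ 0.42  -0.053  0.025] [0.999 0.091 0.055]
scene [327. 251.] 7485 0.055 689 [902. -17.] [262.1  97.4] 30.1 [ 0.764 -0.041  0.055] [0.999 0.09  0.08 ]
scene [327. 251.] 7485 0.08 3466 [877.  28.] [236.5 122.9] 4.1 [ 0.755 -0.041  0.08 ] [0.999 0.092 0.092]
```

```bash
cat > go.py <<'E'
# usage: go.py x y z phi (mm, deg): prints shift in present tool axes (mm) and roll needed
import sys,numpy as np
from workcell import manip
s=manip.state();R=s["eef_rot"];x,y,z,phi=map(float,sys.argv[1:5])
d=R.T@(np.array([x,y,z])/1e3-s["tool_pos"])*1e3
p=np.degrees(np.arctan2(R[1,0],R[0,0]))
print("t",round(s["t"],1),"d(tool) mm",d.round(1),"roll",round(-(((phi-p)+180)%360-180),1),"pos",(s["tool_pos"]*1e3).round(1),"phi",round(p,1),"w",round(s["gripper_width"],3),"gf",round(s["gripper_force"],1),"F",s["ft_force"].round(1))
E
python3 go.py 517 -353 150 146
```

```text
t 0.7 d(tool) mm [333.  -94.9  51.5] roll -122.5 pos [ 249.6 -573.   201.5] phi 23.5 w 0.997 gf 0.0 F [ 0.2  0.1 -0. ]
```

```bash
python3 -m jog '0.033 -0.0095 0 0;0.033 -0.0095 0 0;0.033 -0.0095 0 0;0.033 -0.0095 0 0;0.033 -0.0095 0 0;0.033 -0.0095 0 0;0.033 -0.0095 0 0;0.033 -0.0095 0 0' 0 60
python3 -m jog '0.034 -0.0095 0 0;0.034 -0.0095 0 0;0 0 0 -7;0 0 0 -7;0 0 0 -7;0 0 0 -7;0 0 0 -7;0 0 0 -7'
python3 -m jog '0 0 0.006 -7;0 0 0.006 -7;0 0 0.006 -7;0 0 0.006 -7;0 0 0.006 -7;0 0 0.006 -7;0 0 0.006 -7;0 0 0.006 -7'
python3 -m jog '0 0 0 -7;0 0 0 -7;0 0 0 -7;0 0 0 0;0 0 0 0;0 0 0 0;0 0 0 0;0 0 0 0'
python3 go.py 517 -353 1 146
```

```text
t: 1.37
tool_pos: [0.4624, -0.3967, 0.2017]
eef_rot: [[0.917, 0.399, 0.0], [0.399, -0.917, -0.0], [0.0, 0.0, -1.0]]
ft_force: [0.1, -0.2, -0.5]
gripper_width: 0.995
gripper_force: 0.0
t: 2.03
tool_pos: [0.5161, -0.3532, 0.2015]
eef_rot: [[0.408, 0.913, 0.0], [0.913, -0.408, -0.0], [-0.0, 0.0, -1.0]]
ft_force: [0.2, 0.8, -0.2]
gripper_width: 1.002
gripper_force: 0.0
t: 2.7
tool_pos: [0.5161, -0.3533, 0.1533]
eef_rot: [[-0.528, 0.849, 0.0], [0.849, 0.528, -0.0], [-0.0, 0.0, -1.0]]
ft_force: [-0.4, -0.3, -0.5]
gripper_width: 1.003
gripper_force: 0.0
t: 3.37
tool_pos: [0.5161, -0.3533, 0.1536]
eef_rot: [[-0.793, 0.61, 0.0], [0.61, 0.793, -0.0], [-0.0, 0.0, -1.0]]
ft_force: [0.5, 0.4, 0.3]
gripper_width: 1.003
gripper_force: 0.0
t 3.4 d(tool) mm [ -0.5   0.8 152.6] roll -3.6 pos [ 516.1 -353.3  153.6] phi 142.4 w 1.003 gf 0.0 F [0.5 0.4 0.3]
```

```bash
python3 -m jog '0 0 0.02 -3.6;0 0 0.02 0;0 0 0.02 0;0 0 0.02 0;0 0 0.02 0;0 0 0.02 0;0 0 0.018 0;0 0 0.014 0'
python3 -m jog '0 0 0 0;0 0 0 0;0 0 0 0;0 0 0 0;0 0 0 0;0 0 0 0;0 0 0 0;0 0 0 0' 255 60
python3 -m jog '0 0 -0.01 0;0 0 -0.02 0;0 0 -0.03 0;0 0 -0.03 0;0 0 -0.03 0;0 0 -0.03 0;0 0 -0.02 0;0 0 0 0'
python3 go.py 658 5 170 92.4
python3 - <<'E'
from h import *
c=manip.read_camera("scene");u,v=152,235
cv2.imwrite("pics/g1.png",cv2.resize(c["pixels"][130:290,60:260,::-1],(800,640))[:600])
E
```

```text
t: 4.03
tool_pos: [0.5156, -0.353, -0.0]
eef_rot: [[-0.83, 0.558, -0.001], [0.558, 0.83, 0.001], [0.001, 0.0, -1.0]]
ft_force: [-0.6, 0.5, -0.2]
gripper_width: 0.998
gripper_force: 0.0
t: 4.7
tool_pos: [0.5162, -0.3534, 0.0019]
eef_rot: [[-0.83, 0.557, 0.001], [0.557, 0.83, -0.0], [-0.001, -0.0, -1.0]]
ft_force: [0.3, -0.0, -0.4]
gripper_width: -0.001
gripper_force: 0.0
t: 5.37
tool_pos: [0.5186, -0.3551, 0.1776]
eef_rot: [[-0.83, 0.557, 0.007], [0.557, 0.83, -0.005], [-0.009, -0.0, -1.0]]
ft_force: [0.9, -0.4, -0.0]
gripper_width: -0.001
gripper_force: 0.0
t 5.4 d(tool) mm [ 85.  376.7   6.8] roll 53.7 pos [ 518.6 -355.1  177.6] phi 146.1 w -0.001 gf 0.0 F [ 0.9 -0.4 -0. ]
```

View pics/g1.png

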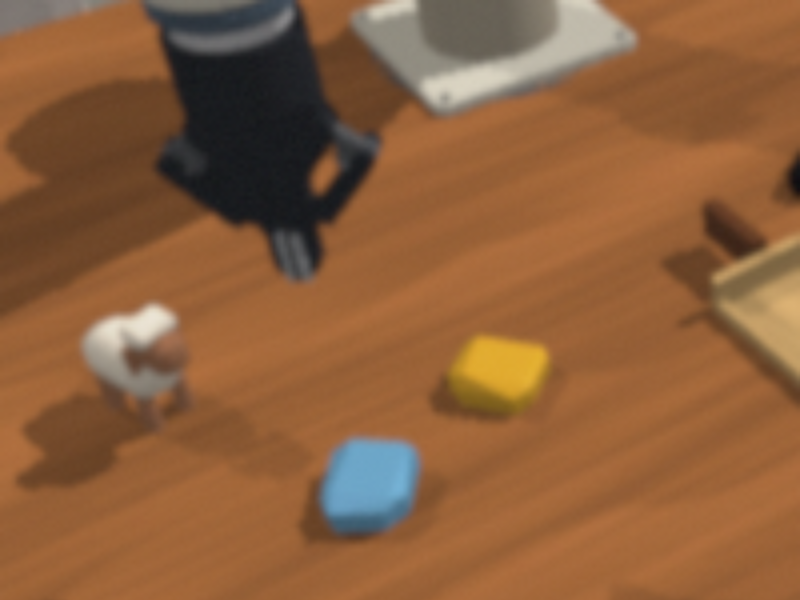

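The gripper shut empty and the sky stone now lies at about (151,251) in the scene view. I'll re-measure all the stones.

```bash
cat > see.py <<'E'
from h import *
import sys
for cn in sys.argv[1:] or ["top","scene"]:
  c=avg(cn)
  for ce,p,col in stones(c):
    if np.nanmax(p[:,2])>.05 or abs(p[:,0]-.6).max()>.4: continue
    h,s,v=cv2.cvtColor(np.uint8([[col]]),cv2.COLOR_RGB2HSV)[0,0]
    g,t=plane(p,0);r=cv2.minAreaRect(p[:,:2].astype(np.float32)*1000)
    print(cn,ce.round(),"hsv",h,s,v,*(np.round(r[0]),np.round(r[1]),round(r[2])),"zc %.4f slope %.1f dir %.0f"%(t[:,2].mean(),np.degrees(np.hypot(*g[:2])),np.degrees(np.arctan2(-g[1],-g[0]))))
E
python3 see.py
```

```text
top [113. 150.] hsv 65 61 168 [692. 446.] [90. 81.] 52 zc 0.0319 slope 5.8 dir -134
top [184. 175.] hsv 65 61 150 [613. 217.] [57. 64.] 80 zc 0.0222 slope 5.9 dir -2
top [140. 193.] hsv 5 147 196 [550. 354.] [68. 60.] 43 zc 0.0284 slope 6.0 dir 44
top [358. 204.] hsv 100 91 163 [ 515. -351.] [58. 66.] 56 zc 0.0259 slope 5.5 dir -27
top [321. 219.] hsv 19 181 202 [ 466. -228.] [66. 58.] 40 zc 0.0237 slope 7.2 dir 38
top [176. 229.] hsv 147 52 152 [435. 239.] [62. 56.] 63 zc 0.0196 slope 6.8 dir 67
top [212. 240.] hsv 8 62 49 [403. 123.] [56. 62.] 38 zc 0.0195 slope 7.4 dir 131
scene [296. 165.] hsv 147 61 155 [437. 236.] [62. 55.] 66 zc 0.0176 slope 7.1 dir 62
scene [342. 169.] hsv 5 152 175 [553. 351.] [69. 58.] 45 zc 0.0260 slope 6.9 dir 36
scene [265. 173.] hsv 120 20 25 [405. 121.] [53. 62.] 38 zc 0.0180 slope 7.2 dir 121
scene [391. 178.] hsv 69 71 172 [695. 443.] [91. 79.] 50 zc 0.0291 slope 5.6 dir -126
scene [326. 192.] hsv 70 72 167 [615. 214.] [55. 63.] 82 zc 0.0198 slope 6.6 dir -7
scene [184. 223.] hsv 20 201 216 [ 468. -231.] [66. 55.] 40 zc 0.0222 slope 7.7 dir 31
scene [152. 251.] hsv 102 113 194 [ 517. -354.] [58. 64.] 57 zc 0.0243 slope 6.3 dir -39
```

The stone hasn't moved, so the fingers must have closed above it. I'll compare the real tip position with the reported TCP.

```bash
python3 - <<'E'
from h import *
s=manip.state();print(s["tool_pos"].round(4),s["eef_rot"].round(3).tolist())
for n in("scene","top"):
    c=avg(n);P=cloud(c)
    q=c["R"]@s["tool_pos"]+c["t"];print(n,"tcp px",(c["intrinsics"]@q)[:2]/q[2],"cam z",q[2])
    m=(abs(P[...,0]-.518)<.12)&(abs(P[...,1]+.355)<.12)&(P[...,2]>.12)&(P[...,2]<.35)
    p=P[m];i=np.argsort(p[:,2])[:8];print(len(p),p[i].round(3).tolist(),np.argwhere(m)[i].tolist())
E
```

```text
[ 0.5159 -0.3532  0.1711] [[-0.83, 0.557, -0.001], [0.557, 0.83, 0.0], [0.001, 0.0, -1.0]]
scene tcp px [139.40637396 208.14421224] cam z 0.9235119652304666
1586 [[0.523, -0.35, 0.201], [0.529, -0.354, 0.204], [0.522, -0.364, 0.204], [0.528, -0.356, 0.205], [0.525, -0.362, 0.205], [0.526, -0.361, 0.205], [0.528, -0.359, 0.205], [0.528, -0.354, 0.206]] [[200, 139], [201, 138], [201, 133], [201, 137], [201, 134], [201, 135], [201, 136], [200, 138]]
top tcp px [376.79607896 196.70360747] cam z 0.9878260661261156
379 [[0.505, -0.351, 0.207], [0.51, -0.342, 0.208], [0.513, -0.342, 0.208], [0.507, -0.347, 0.209], [0.504, -0.358, 0.209], [0.515, -0.342, 0.21], [0.504, -0.352, 0.211], [0.509, -0.343, 0.212]] [[199, 381], [197, 378], [196, 378], [198, 380], [199, 384], [195, 378], [199, 382], [197, 379]]
```

The visible tips are about 30 mm above the reported TCP, which explains the empty close. I'll go lower in small steps and watch the force.

```bash
python3 -m jog '0 0 0 0;0 0 0 0;0 0 0.03 0;0 0 0.03 0;0 0 0.03 0;0 0 0.03 0;0 0 0.03 0;0 0 0.02 0' 0
python3 -m jog '0 0 0.003 0;0 0 0.003 0;0 0 0.003 0;0 0 0.003 0;0 0 0.003 0;0 0 0.003 0;0 0 0.001 0;0 0 0 0'
python3 - <<'E'
from h import *
s=manip.state();print(s["tool_pos"].round(4),s["ft_force"])
c=avg("scene",4);P=cloud(c)
m=(abs(P[...,0]-.518)<.09)&(abs(P[...,1]+.355)<.09)&(P[...,2]>.003)
cv2.imwrite("pics/g2.png",cv2.resize(c["pixels"][190:290,90:215,::-1],(750,600)))
E
```

```text
t: 7.28
tool_pos: [0.5149, -0.3525, -0.0012]
eef_rot: [[-0.83, 0.557, -0.002], [0.557, 0.83, 0.002], [0.003, 0.0, -1.0]]
ft_force: [-0.3, -0.8, -0.1]
gripper_width: 0.993
gripper_force: 0.0
t: 7.95
tool_pos: [0.5161, -0.3533, -0.0173]
eef_rot: [[-0.83, 0.557, 0.0], [0.557, 0.83, -0.0], [-0.0, 0.0, -1.0]]
ft_force: [-0.6, -0.0, 0.5]
gripper_width: 0.998
gripper_force: 0.0
[ 0.5161 -0.3533 -0.0173] [-0.55791197 -0.01334342  0.54919004]
```

View pics/g2.png

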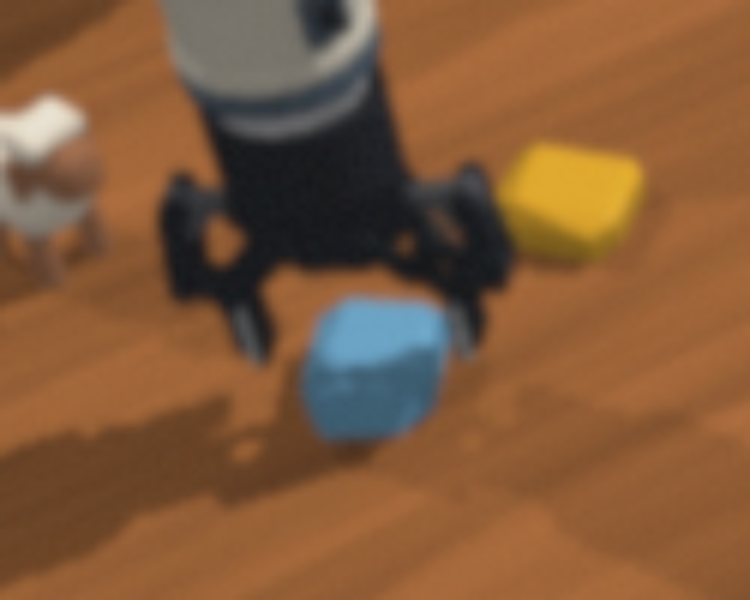

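The picture shows both fingertips around the stone: left at (134,250) and right at (168,248) in scene pixels. I'll get their 3D positions.

```bash
python3 - <<'E'
from h import *
s=manip.state();R=s["eef_rot"]
for n in("scene","top"):
    c=avg(n,4);P=cloud(c);px=c["pixels"].astype(int)
    m=(abs(P[...,0]-.518)<.09)&(abs(P[...,1]+.355)<.09)&(P[...,2]>.003)&(P[...,2]<.06)&(px.max(-1)-px.min(-1)<40)&(px.max(-1)<130)
    p=P[m];d=(p-s["tool_pos"])@R
    for sg in(-1,1):
        k=(d[:,1]*sg>.02)&(abs(d[:,0])<.05);dd=d[k];i=np.argsort(-dd[:,2])[:8]
        print(n,sg,k.sum(),"tool-frame tips mm",(dd[i]*1000).round().tolist(),"world z",(p[k][i,2]*1e3).round())
E
```

```text
scene -1 59 tool-frame tips mm [[-27.0, -23.0, -25.0], [-22.0, -26.0, -27.0], [-30.0, -20.0, -36.0], [-19.0, -28.0, -36.0], [-1.0, -29.0, -36.0], [-16.0, -28.0, -36.0], [-5.0, -28.0, -37.0], [-27.0, -23.0, -37.0]] world z [ 7. 10. 18. 19. 19. 19. 20. 20.]
scene 1 63 tool-frame tips mm [[-1.0, 29.0, -21.0], [-26.0, 22.0, -21.0], [17.0, 29.0, -22.0], [-20.0, 27.0, -22.0], [-23.0, 25.0, -22.0], [-17.0, 29.0, -22.0], [-27.0, 20.0, -23.0], [0.0, 29.0, -24.0]] world z [4. 4. 4. 5. 5. 5. 6. 6.]
top -1 0 tool-frame tips mm [] world z []
top 1 24 tool-frame tips mm [[20.0, 30.0, -21.0], [28.0, 29.0, -21.0], [1.0, 30.0, -23.0], [9.0, 30.0, -23.0], [-3.0, 30.0, -26.0], [17.0, 30.0, -27.0], [30.0, 25.0, -27.0], [28.0, 28.0, -31.0]] world z [ 4.  4.  6.  6.  9. 10. 10. 14.]
```

```bash
python3 - <<'E'
from h import *
s=manip.state();R=s["eef_rot"]
for n in("scene","top"):
    c=avg(n,2);P=cloud(c)
    p=P[np.isfinite(P[...,0])];d=(p-s["tool_pos"])@R*1000
    for sg in(-1,1):
        k=(d[:,1]*sg>36)&(d[:,1]*sg<62)&(abs(d[:,0])<30)&(p[:,2]>.012);dd=d[k];i=np.argsort(-dd[:,2])[:6]
        print(n,sg,k.sum(),dd[i].round().tolist(),(p[k][i,2]*1e3).round())
E
```

```text
scene -1 819 [[-10.0, -50.0, -44.0], [-11.0, -44.0, -44.0], [-5.0, -42.0, -46.0], [-13.0, -46.0, -46.0], [1.0, -43.0, -47.0], [-3.0, -42.0, -47.0]] [26. 26. 29. 29. 30. 30.]
scene 1 1026 [[-10.0, 49.0, -47.0], [-11.0, 46.0, -48.0], [-11.0, 44.0, -48.0], [-7.0, 51.0, -51.0], [-10.0, 49.0, -51.0], [-11.0, 44.0, -52.0]] [29. 30. 31. 33. 33. 35.]
top -1 247 [[-24.0, -43.0, -359.0], [-27.0, -43.0, -360.0], [-29.0, -44.0, -362.0], [-20.0, -43.0, -363.0], [-27.0, -36.0, -363.0], [-26.0, -39.0, -363.0]] [341. 343. 345. 345. 346. 346.]
top 1 383 [[6.0, 50.0, -45.0], [10.0, 44.0, -48.0], [7.0, 56.0, -53.0], [11.0, 50.0, -54.0], [7.0, 54.0, -60.0], [12.0, 48.0, -61.0]] [27. 31. 35. 36. 42. 44.]h.py:23: RuntimeWarning: Mean of empty slice
  c["z_map"]=np.nan_to_num(np.nanmean(Z,0));return c
```

The tips are centred sideways, but sit a steady 30 mm higher than the reported TCP. So for gripping I'll command TCP z at 30 mm below the stone base.

```bash
python3 -m jog '0 0 0.003 0;0 0 0.003 0;0 0 0.003 0;0 0 0.003 0;0 0 0 0;0 0 0 0;0 0 0 0;0 0 0 0' 0
python3 -m jog '0 0 0 0;0 0 0 0;0 0 0 0;0 0 0 0;0 0 0 0;0 0 0 0;0 0 0 0;0 0 0 0' 255 60
python3 -m jog '0 0 -0.01 0;0 0 -0.02 0;0 0 -0.03 0;0 0 -0.03 0;0 0 -0.03 0;0 0 -0.03 0;0 0 -0.01 0;0 0 0 0'
python3 go.py 658 5 130 92.4
```

```text
t: 9.42
tool_pos: [0.5161, -0.3534, -0.0294]
eef_rot: [[-0.83, 0.557, 0.0], [0.557, 0.83, -0.0], [-0.0, 0.0, -1.0]]
ft_force: [0.3, -1.2, 0.4]
gripper_width: 0.999
gripper_force: 0.0
t: 10.08
tool_pos: [0.5164, -0.3536, -0.029]
eef_rot: [[-0.83, 0.557, 0.001], [0.557, 0.83, -0.001], [-0.001, -0.0, -1.0]]
ft_force: [-1.1, 0.4, 5.8]
gripper_width: 0.665
gripper_force: 64.9
t: 10.75
tool_pos: [0.5177, -0.3544, 0.1338]
eef_rot: [[-0.83, 0.557, 0.005], [0.557, 0.83, -0.003], [-0.006, -0.0, -1.0]]
ft_force: [1.2, -0.0, -1.0]
gripper_width: 0.661
gripper_force: 64.3
t 10.8 d(tool) mm [ 83.7 376.6   3.3] roll 53.7 pos [ 517.7 -354.4  133.8] phi 146.1 w 0.661 gf 64.3 F [ 1.2 -0.  -1. ]
```

```bash
python3 -m jog '0.007 0.0314 0 0;0.007 0.0314 0 0;0.007 0.0314 0 0;0.007 0.0314 0 0;0.007 0.0314 0 0;0.007 0.0314 0 0;0.007 0.0314 0 0;0.007 0.0314 0 0'
python3 -m jog '0.007 0.0314 0 0;0.007 0.0314 0 0;0.007 0.0314 0 0;0.007 0.0314 0 0;0 0 0 0;0 0 0 0;0 0 0 6.7;0 0 0 6.7'
python3 -m jog '0 0 0 6.7;0 0 0 6.7;0 0 0 6.7;0 0 0 6.7;0 0 0 6.7;0 0 0 6.7;0 0 0 0;0 0 0 0'
python3 go.py 658 5 -22 92.4
python3 - <<'E'
from h import *
c=manip.read_camera("scene")
cv2.imwrite("pics/g3.png",cv2.resize(c["pixels"][90:290,210:460,::-1],(750,600)))
E
```

```text
t: 11.42
tool_pos: [0.6084, -0.1117, 0.1281]
eef_rot: [[-0.83, 0.557, -0.004], [0.557, 0.83, 0.001], [0.003, -0.001, -1.0]]
ft_force: [0.4, 0.2, -1.8]
gripper_width: 0.661
gripper_force: 64.3
t: 12.08
tool_pos: [0.6547, 0.0055, 0.1287]
eef_rot: [[-0.675, 0.738, -0.003], [0.738, 0.675, -0.0], [0.002, -0.003, -1.0]]
ft_force: [0.0, -0.1, -0.7]
gripper_width: 0.662
gripper_force: 64.3
t: 12.75
tool_pos: [0.6552, 0.0053, 0.1293]
eef_rot: [[-0.047, 0.999, -0.002], [0.999, 0.047, -0.0], [-0.0, -0.002, -1.0]]
ft_force: [0.5, 0.6, 0.0]
gripper_width: 0.663
gripper_force: 64.3
t 12.8 d(tool) mm [ -0.4   3.1 151.3] roll 0.3 pos [655.2   5.3 129.3] phi 92.7 w 0.663 gf 64.3 F [0.5 0.6 0. ]
```

View pics/g3.png

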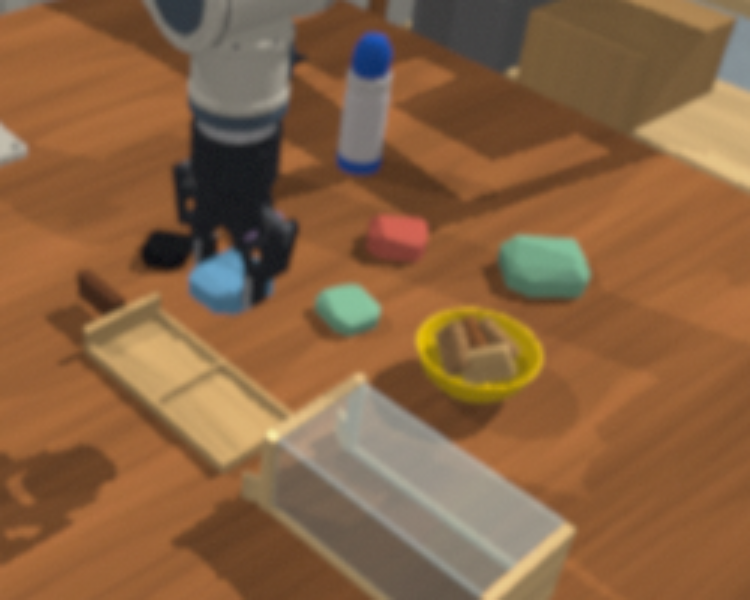

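The sky stone is held, at about (230,280) in the crop. Lowering it into the far well.

```bash
python3 -m jog '0 0.003 0.02 0.3;0 0 0.025 0;0 0 0.025 0;0 0 0.025 0;0 0 0.02 0;0 0 0.015 0;0 0 0.008 0;0 0 0.004 0'
python3 -m jog '0 0 0.003 0;0 0 0.003 0;0 0 0.001 0;0 0 0 0;0 0 0 0;0 0 0 0;0 0 0 0;0 0 0 0'
python3 go.py 658 5 -23 92.4
```

```text
t: 13.47
tool_pos: [0.6585, 0.0064, -0.0129]
eef_rot: [[-0.04, 0.999, -0.002], [0.999, 0.04, -0.0], [0.0, -0.002, -1.0]]
ft_force: [0.3, 0.4, -0.9]
gripper_width: 0.66
gripper_force: 64.4
t: 14.13
tool_pos: [0.6594, 0.0065, -0.0182]
eef_rot: [[-0.039, 0.999, 0.0], [0.999, 0.039, -0.0], [-0.0, 0.0, -1.0]]
ft_force: [0.4, 0.1, -1.4]
gripper_width: 0.663
gripper_force: 64.4
t 14.1 d(tool) mm [-1.5 -1.5  4.8] roll -0.2 pos [659.4   6.5 -18.2] phi 92.2 w 0.663 gf 64.4 F [ 0.4  0.1 -1.4]
```

```bash
python3 -m jog '0 0 0.002 0;0 0 0.002 0;0 0 0 0;0 0 0 0;0 0 0 0;0 0 0 0;0 0 0 0;0 0 0 0'
python3 -m jog '0 0 0 0;0 0 0 0;0 0 0 0;0 0 0 0;0 0 0 0;0 0 0 0;0 0 0 0;0 0 0 0' 57
python3 -m jog '0 0 -0.01 0;0 0 -0.01 0;0 0 -0.02 0;0 0 -0.03 0;0 0 -0.03 0;0 0 -0.03 0;0 0 -0.03 0;0 0 0 0'
python3 go.py 614 216 130 170
```

```text
t: 14.8
tool_pos: [0.6593, 0.0065, -0.0225]
eef_rot: [[-0.039, 0.999, 0.0], [0.999, 0.039, 0.0], [0.0, 0.0, -1.0]]
ft_force: [0.2, -0.0, 0.1]
gripper_width: 0.664
gripper_force: 64.4
t: 15.47
tool_pos: [0.6592, 0.0065, -0.0225]
eef_rot: [[-0.039, 0.999, -0.0], [0.999, 0.039, 0.0], [0.0, -0.0, -1.0]]
ft_force: [0.3, 0.1, 0.6]
gripper_width: 0.774
gripper_force: 0.0
t: 16.13
tool_pos: [0.6637, 0.0065, 0.1458]
eef_rot: [[-0.039, 0.999, 0.012], [0.999, 0.039, -0.0], [-0.001, 0.012, -1.0]]
ft_force: [1.0, 0.2, 0.8]
gripper_width: 0.774
gripper_force: 0.0
t 16.1 d(tool) mm [211.3 -41.6  15.2] roll -77.8 pos [663.7   6.5 145.8] phi 92.2 w 0.774 gf 0.0 F [1.  0.2 0.8]
```

```bash
python3 -m jog '0.0264 -0.0048 0 0;0.0264 -0.0048 0 0;0.0264 -0.0048 0 0;0.0264 -0.0048 0 0;0.0264 -0.0048 0 0;0.0264 -0.0048 0 0;0.0264 -0.0048 0 0;0.0264 -0.0048 0 0' 0
python3 -m jog '0 0 0 -6.5;0 0 0 -6.5;0 0 0 -6.5;0 0 0 -6.5;0 0 0 -6.5;0 0 0 -6.5;0 0 0 -6.5;0 0 0 -6.5'
python3 -m jog '0 0 0 -6.5;0 0 0 -6.5;0 0 0 -6.5;0 0 0 -6.5;0 0 0 0;0 0 0 0;0 0 0 0;0 0 0 0'
python3 go.py 614 216 -31 170
python3 see.py 2>/dev/null | grep -v "hsv 65 61 168"
```

```text
t: 16.8
tool_pos: [0.6123, 0.2173, 0.1384]
eef_rot: [[-0.039, 0.999, 0.001], [0.999, 0.039, 0.0], [0.0, 0.001, -1.0]]
ft_force: [1.1, 0.8, -0.9]
gripper_width: 1.001
gripper_force: 0.0
t: 17.47
tool_pos: [0.6127, 0.2161, 0.1384]
eef_rot: [[-0.815, 0.58, 0.001], [0.58, 0.815, 0.0], [-0.001, 0.001, -1.0]]
ft_force: [0.5, -0.1, 0.9]
gripper_width: 1.0
gripper_force: 0.0
t: 18.13
tool_pos: [0.6127, 0.2161, 0.1378]
eef_rot: [[-0.985, 0.172, 0.0], [0.172, 0.985, 0.0], [-0.0, 0.0, -1.0]]
ft_force: [0.1, 0.1, -0.6]
gripper_width: 1.001
gripper_force: 0.0
t 18.1 d(tool) mm [-1.300e+00  1.000e-01  1.688e+02] roll 0.1 pos [612.7 216.1 137.8] phi 170.1 w 1.001 gf 0.0 F [ 0.1  0.1 -0.6]
top [321. 219.] hsv 19 174 129 [ 466. -228.] [66. 58.] 40 zc 0.0240 slope 7.0 dir 42
top [212. 240.] hsv 10 49 47 [403. 122.] [56. 62.] 38 zc 0.0193 slope 7.3 dir 129
scene [296. 165.] hsv 146 60 171 [437. 236.] [62. 57.] 65 zc 0.0174 slope 7.0 dir 55
scene [342. 169.] hsv 4 152 189 [552. 351.] [68. 59.] 42 zc 0.0260 slope 6.1 dir 40
scene [265. 173.] hsv 120 20 25 [405. 121.] [54. 64.] 39 zc 0.0181 slope 7.1 dir 125
scene [391. 178.] hsv 70 74 163 [695. 443.] [91. 79.] 51 zc 0.0291 slope 4.8 dir -128
scene [326. 192.] hsv 69 69 182 [615. 214.] [55. 62.] 83 zc 0.0202 slope 5.1 dir -8
scene [184. 223.] hsv 20 200 148 [ 469. -231.] [66. 56.] 39 zc 0.0224 slope 8.0 dir 36
```

```bash
python3 -m jog '-0.001 0 0.02 0;0 0 0.03 0;0 0 0.03 0;0 0 0.03 0;0 0 0.03 0;0 0 0.02 0;0 0 0.006 0;0 0 0.002 0'
python3 -m jog '0 0 0 0;0 0 0 0;0 0 0 0;0 0 0 0;0 0 0 0;0 0 0 0;0 0 0 0;0 0 0 0' 255 60
python3 -m jog '0 0 -0.01 0;0 0 -0.02 0;0 0 -0.03 0;0 0 -0.03 0;0 0 -0.03 0;0 0 -0.03 0;0 0 -0.02 0;0 0 0 0'
python3 go.py 550 1 130 92.4
```

```text
t: 19.4
tool_pos: [0.6125, 0.2156, -0.032]
eef_rot: [[-0.986, 0.17, -0.003], [0.17, 0.986, -0.001], [0.003, -0.001, -1.0]]
ft_force: [0.2, 0.0, -0.0]
gripper_width: 1.004
gripper_force: 0.0
t: 20.07
tool_pos: [0.6153, 0.2165, -0.0283]
eef_rot: [[-0.986, 0.169, 0.004], [0.169, 0.986, 0.001], [-0.003, 0.002, -1.0]]
ft_force: [-0.6, 0.2, 7.1]
gripper_width: 0.646
gripper_force: 64.1
t: 20.73
tool_pos: [0.6167, 0.2169, 0.146]
eef_rot: [[-0.985, 0.17, 0.009], [0.17, 0.986, 0.003], [-0.008, 0.004, -1.0]]
ft_force: [1.4, -0.0, -0.0]
gripper_width: 0.643
gripper_force: 63.6
t 20.7 d(tool) mm [  29.3 -224.2   14.8] roll 77.8 pos [616.7 216.9 146. ] phi 170.2 w 0.643 gf 63.6 F [ 1.4 -0.  -0. ]
```

```bash
python3 -m jog '0.0036 -0.028 0 0;0.0036 -0.028 0 0;0.0036 -0.028 0 0;0.0036 -0.028 0 0;0.0036 -0.028 0 0;0.0036 -0.028 0 0;0.0036 -0.028 0 0;0.0036 -0.028 0 0'
python3 -m jog '0 0 0 6.5;0 0 0 6.5;0 0 0 6.5;0 0 0 6.5;0 0 0 6.5;0 0 0 6.5;0 0 0 6.5;0 0 0 6.5'
python3 -m jog '0 0 0 6.5;0 0 0 6.5;0 0 0 6.5;0 0 0 6.5;0 0 0 0;0 0 0 0;0 0 0 0;0 0 0 0'
python3 go.py 550 1 -21 92.4
python3 - <<'E' 2>/dev/null
from h import *
c=avg("scene");P=cloud(c)
k=(abs(P[...,0]-.658)<.07)&(abs(P[...,1]-.005)<.04)&(P[...,2]>.018)&(P[...,2]<.06)
p=P[k];r=cv2.minAreaRect(p[:,:2].astype(np.float32)*1000);print("sky",r,np.percentile(p[:,2],[10,50,90]))
cv2.imwrite("pics/g4.png",cv2.resize(c["pixels"][140:270,220:370,::-1],(690,600)))
E
```

```text
t: 21.4
tool_pos: [0.5461, -0.0011, 0.1394]
eef_rot: [[-0.986, 0.169, -0.001], [0.169, 0.986, -0.0], [0.001, -0.0, -1.0]]
ft_force: [0.7, -1.6, -0.7]
gripper_width: 0.647
gripper_force: 63.6
t: 22.07
tool_pos: [0.5467, 0.0, 0.1394]
eef_rot: [[-0.468, 0.884, -0.001], [0.884, 0.468, 0.0], [0.0, -0.001, -1.0]]
ft_force: [0.2, 0.3, -0.6]
gripper_width: 0.646
gripper_force: 63.6
t: 22.73
tool_pos: [0.5471, 0.0, 0.1395]
eef_rot: [[-0.041, 0.999, -0.0], [0.999, 0.041, 0.0], [0.0, -0.0, -1.0]]
ft_force: [0.3, 0.7, -0.8]
gripper_width: 0.65
gripper_force: 63.6
t 22.7 d(tool) mm [  0.8   3.  160.5] roll -0.0 pos [547.1   0.  139.5] phi 92.4 w 0.65 gf 63.6 F [ 0.3  0.7 -0.8]
sky ((660.3367919921875, 5.563364028930664), (58.416839599609375, 63.538177490234375), 2.12772536277771) [0.02323011 0.02916753 0.03220545]
```

View pics/g4.png

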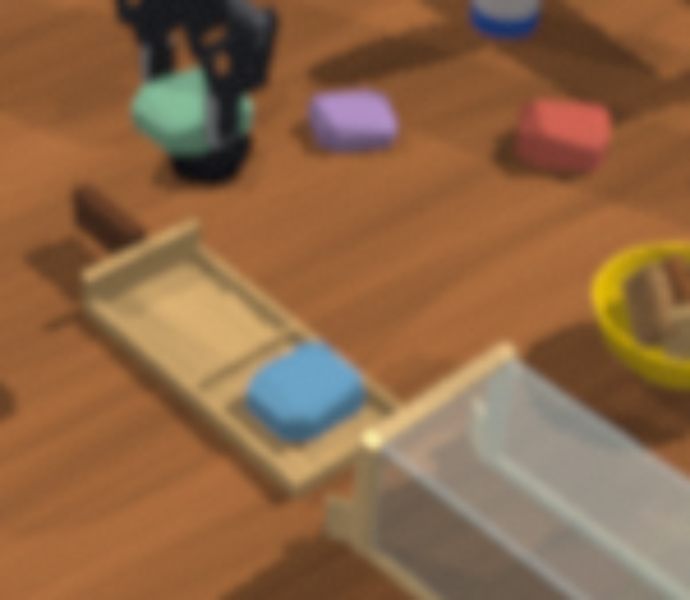

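Sky lies flat in the far well at crop (305,392), and mint is held over the near well. Lowering mint.

```bash
python3 -m jog '0.001 0.003 0.02 0;0 0 0.03 0;0 0 0.03 0;0 0 0.03 0;0 0 0.02 0;0 0 0.015 0;0 0 0.008 0;0 0 0.004 0'
python3 -m jog '0 0 0.002 0;0 0 0.002 0;0 0 0 0;0 0 0 0;0 0 0 0;0 0 0 0;0 0 0 0;0 0 0 0'
python3 -m jog '0 0 0 0;0 0 0 0;0 0 0 0;0 0 0 0;0 0 0 0;0 0 0 0;0 0 0 0;0 0 0 0' 57
python3 -m jog '0 0 -0.01 0;0 0 -0.01 0;0 0 -0.02 0;0 0 -0.03 0;0 0 -0.03 0;0 0 -0.03 0;0 0 -0.03 0;0 0 0 0'
python3 go.py 467 -229 130 40
python3 see.py scene 2>/dev/null
```

```text
t: 23.7
tool_pos: [0.5495, 0.0011, -0.0187]
eef_rot: [[-0.039, 0.999, -0.002], [0.999, 0.039, 0.0], [0.0, -0.002, -1.0]]
ft_force: [0.1, 0.3, -0.7]
gripper_width: 0.647
gripper_force: 63.6
t: 24.37
tool_pos: [0.5504, 0.0011, -0.0212]
eef_rot: [[-0.039, 0.999, 0.0], [0.999, 0.039, 0.0], [-0.0, 0.0, -1.0]]
ft_force: [-0.5, -0.3, -0.3]
gripper_width: 0.645
gripper_force: 63.6
t: 25.03
tool_pos: [0.5502, 0.0012, -0.0215]
eef_rot: [[-0.039, 0.999, -0.0], [0.999, 0.039, -0.0], [0.0, -0.0, -1.0]]
ft_force: [-0.3, -0.2, -0.0]
gripper_width: 0.775
gripper_force: 0.0
t: 25.7
tool_pos: [0.5542, 0.0011, 0.1455]
eef_rot: [[-0.039, 0.999, 0.011], [0.999, 0.039, -0.0], [-0.001, 0.011, -1.0]]
ft_force: [2.0, -0.2, -0.3]
gripper_width: 0.779
gripper_force: 0.0
t 25.7 d(tool) mm [-226.5  -96.3   14.6] roll 52.2 pos [554.2   1.1 145.5] phi 92.2 w 0.779 gf 0.0 F [ 2.  -0.2 -0.3]
scene [296. 165.] hsv 144 64 171 [437. 236.] [62. 55.] 65 zc 0.0177 slope 7.2 dir 56
scene [342. 169.] hsv 4 152 169 [552. 351.] [69. 60.] 44 zc 0.0262 slope 6.2 dir 42
scene [391. 178.] hsv 69 70 152 [694. 444.] [92. 80.] 52 zc 0.0289 slope 6.2 dir -129
scene [184. 223.] hsv 20 198 148 [ 469. -231.] [66. 57.] 37 zc 0.0225 slope 7.3 dir 36
```

```bash
python3 -m jog '-0.0283 -0.0115 0 0;-0.0283 -0.0115 0 0;-0.0283 -0.0115 0 0;-0.0283 -0.0115 0 0;-0.0283 -0.0115 0 0;-0.0283 -0.0115 0 0;-0.0283 -0.0115 0 0;-0.0283 -0.0115 0 0' 0
python3 -m jog '0 0 0 6.5;0 0 0 6.5;0 0 0 6.5;0 0 0 6.5;0 0 0 6.5;0 0 0 6.5;0 0 0 6.5;0 0 0 6.7'
python3 -m jog '0 0 0 0;0 0 0 0;0 0 0 0;0 0 0 0;0 0 0 0;0 0 0 0;0 0 0 0;0 0 0 0'
python3 go.py 467 -229 -28 40
```

```text
t: 26.67
tool_pos: [0.4657, -0.2296, 0.1374]
eef_rot: [[-0.039, 0.999, -0.002], [0.999, 0.039, 0.001], [0.001, -0.002, -1.0]]
ft_force: [1.0, -0.2, -0.2]
gripper_width: 0.999
gripper_force: 0.0
t: 27.33
tool_pos: [0.4663, -0.2283, 0.1373]
eef_rot: [[0.769, 0.639, -0.002], [0.639, -0.769, 0.001], [-0.001, -0.002, -1.0]]
ft_force: [0.1, 0.6, -0.3]
gripper_width: 0.999
gripper_force: 0.0
t: 28.0
tool_pos: [0.4671, -0.2287, 0.1386]
eef_rot: [[0.765, 0.644, 0.0], [0.644, -0.765, -0.0], [0.0, 0.0, -1.0]]
ft_force: [-0.1, 0.3, 0.1]
gripper_width: 0.998
gripper_force: 0.0
t 28.0 d(tool) mm [-3.000e-01  1.000e-01  1.666e+02] roll 0.1 pos [ 467.1 -228.7  138.6] phi 40.1 w 0.998 gf 0.0 F [-0.1  0.3  0.1]
```

```bash
python3 -m jog '0 0 0.02 0;0 0 0.03 0;0 0 0.03 0;0 0 0.03 0;0 0 0.03 0;0 0 0.018 0;0 0 0.006 0;0 0 0.002 0'
python3 -m jog '0 0 0 0;0 0 0 0;0 0 0 0;0 0 0 0;0 0 0 0;0 0 0 0;0 0 0 0;0 0 0 0' 255 60
python3 -m jog '0 0 -0.01 0;0 0 -0.02 0;0 0 -0.03 0;0 0 -0.03 0;0 0 -0.03 0;0 0 -0.03 0;0 0 -0.02 0;0 0 0 0'
python3 go.py 549 1 142 92.4
```

```text
t: 28.67
tool_pos: [0.4663, -0.2283, -0.0286]
eef_rot: [[0.766, 0.643, -0.002], [0.643, -0.766, 0.001], [-0.001, -0.002, -1.0]]
ft_force: [-0.1, -0.0, 0.4]
gripper_width: 0.998
gripper_force: 0.0
t: 29.33
tool_pos: [0.4682, -0.2293, -0.0258]
eef_rot: [[0.766, 0.643, 0.002], [0.643, -0.766, -0.001], [0.001, 0.003, -1.0]]
ft_force: [-0.4, -0.1, 7.0]
gripper_width: 0.663
gripper_force: 64.4
t: 30.0
tool_pos: [0.4699, -0.2301, 0.1482]
eef_rot: [[0.766, 0.643, 0.008], [0.643, -0.766, -0.004], [0.004, 0.009, -1.0]]
ft_force: [1.2, 0.3, -0.2]
gripper_width: 0.658
gripper_force: 63.9
t 30.0 d(tool) mm [ 209.2 -126.1    5.9] roll -52.4 pos [ 469.9 -230.1  148.2] phi 40.0 w 0.658 gf 63.9 F [ 1.2  0.3 -0.2]
```

```bash
python3 -m jog '0.0263 -0.0155 0 0;0.0263 -0.0155 0 0;0.0263 -0.0155 0 0;0.0263 -0.0155 0 0;0.0263 -0.0155 0 0;0.0263 -0.0155 0 0;0.0263 -0.0155 0 0;0.0263 -0.0155 0 0'
python3 -m jog '0 0 0 -6.5;0 0 0 -6.5;0 0 0 -6.5;0 0 0 -6.5;0 0 0 -6.5;0 0 0 -6.5;0 0 0 -6.5;0 0 0 -6.8'
python3 -m jog '0 0 0 0;0 0 0 0;0 0 0 0;0 0 0 0;0 0 0 0;0 0 0 0;0 0 0 0;0 0 0 0'
python3 go.py 549 1 5 92.4
```

```text
t: 30.67
tool_pos: [0.5482, 0.0031, 0.1427]
eef_rot: [[0.766, 0.643, -0.0], [0.643, -0.766, 0.0], [-0.0, -0.0, -1.0]]
ft_force: [0.7, 0.1, -1.5]
gripper_width: 0.657
gripper_force: 63.9
t: 31.33
tool_pos: [0.5479, 0.0016, 0.1426]
eef_rot: [[-0.046, 0.999, -0.0], [0.999, 0.046, 0.0], [0.0, -0.0, -1.0]]
ft_force: [-0.7, -0.3, 0.1]
gripper_width: 0.662
gripper_force: 63.9
t: 32.0
tool_pos: [0.5484, 0.0016, 0.1425]
eef_rot: [[-0.04, 0.999, -0.0], [0.999, 0.04, -0.0], [-0.0, -0.0, -1.0]]
ft_force: [-0.2, 0.6, -0.4]
gripper_width: 0.657
gripper_force: 63.9
t 32.0 d(tool) mm [ -0.6   0.6 137.5] roll -0.1 pos [548.4   1.6 142.5] phi 92.3 w 0.657 gf 63.9 F [-0.2  0.6 -0.4]
```

```bash
python3 -m jog '0 0.001 0.02 0;0 0 0.03 0;0 0 0.03 0;0 0 0.025 0;0 0 0.015 0;0 0 0.009 0;0 0 0.004 0;0 0 0.002 0'
python3 -m jog '0 0 0 0;0 0 0 0;0 0 0 0;0 0 0 0;0 0 0 0;0 0 0 0;0 0 0 0;0 0 0 0'
python3 -m jog '0 0 0.001 0;0 0 0 0;0 0 0.001 0;0 0 0 0;0 0 0 0;0 0 0 0;0 0 0 0;0 0 0 0'
```

```text
t: 32.67
tool_pos: [0.5496, 0.0016, 0.0073]
eef_rot: [[-0.041, 0.999, -0.0], [0.999, 0.041, 0.0], [0.0, -0.0, -1.0]]
ft_force: [0.6, -0.6, -0.6]
gripper_width: 0.659
gripper_force: 63.9
t: 33.33
tool_pos: [0.5495, 0.0017, 0.0076]
eef_rot: [[-0.041, 0.999, 0.0], [0.999, 0.041, 0.0], [0.0, 0.0, -1.0]]
ft_force: [0.5, 0.2, -0.8]
gripper_width: 0.658
gripper_force: 63.9
t: 34.0
tool_pos: [0.5495, 0.0016, 0.0055]
eef_rot: [[-0.041, 0.999, 0.0], [0.999, 0.041, -0.0], [-0.0, 0.0, -1.0]]
ft_force: [0.4, -0.2, -1.6]
gripper_width: 0.657
gripper_force: 63.9
```

```bash
python3 -m jog '0 0 0.001 0;0 0 0 0;0 0 0 0;0 0 0 0;0 0 0 0;0 0 0 0;0 0 0 0;0 0 0 0'
python3 -m jog '0 0 0.001 0;0 0 0 0;0 0 0 0;0 0 0 0;0 0 0 0;0 0 0 0;0 0 0 0;0 0 0 0'
python3 -m jog '0 0 0.001 0;0 0 0 0;0 0 0 0;0 0 0 0;0 0 0 0;0 0 0 0;0 0 0 0;0 0 0 0'
```

```text
t: 34.67
tool_pos: [0.5495, 0.0017, 0.0045]
eef_rot: [[-0.041, 0.999, 0.0], [0.999, 0.041, 0.0], [0.0, 0.0, -1.0]]
ft_force: [-0.1, 1.0, -2.1]
gripper_width: 0.661
gripper_force: 63.9
t: 35.33
tool_pos: [0.5495, 0.0016, 0.004]
eef_rot: [[-0.041, 0.999, 0.0], [0.999, 0.041, -0.0], [-0.0, 0.0, -1.0]]
ft_force: [-1.0, -1.1, 4.6]
gripper_width: 0.658
gripper_force: 64.6
t: 36.0
tool_pos: [0.5496, 0.0014, 0.0036]
eef_rot: [[-0.041, 0.999, 0.0], [0.999, 0.041, -0.0], [-0.0, 0.0, -1.0]]
ft_force: [-3.4, -2.8, 12.8]
gripper_width: 0.657
gripper_force: 65.4
```

```bash
python3 -m jog '0 0 -0.001 0;0 0 0 0;0 0 0 0;0 0 0 0;0 0 0 0;0 0 0 0;0 0 0 0;0 0 0 0' 57
python3 -m jog '0 0 0 0;0 0 -0.01 0;0 0 -0.02 0;0 0 -0.03 0;0 0 -0.03 0;0 0 -0.03 0;0 0 -0.02 0;0 0 0 0'
python3 go.py 551 353 140 42
python3 see.py scene 2>/dev/null
python3 - <<'E' 2>/dev/null
from h import *
c=manip.read_camera("scene")
cv2.imwrite("pics/g5.png",cv2.resize(c["pixels"][140:270,220:370,::-1],(690,600)))
E
```

```text
t: 36.67
tool_pos: [0.5494, 0.0017, 0.0034]
eef_rot: [[-0.041, 0.999, -0.0], [0.999, 0.041, 0.0], [0.0, -0.0, -1.0]]
ft_force: [0.3, 1.1, 0.7]
gripper_width: 0.778
gripper_force: 0.0
t: 37.33
tool_pos: [0.5525, 0.0016, 0.1488]
eef_rot: [[-0.041, 0.999, 0.008], [0.999, 0.041, -0.0], [-0.0, 0.008, -1.0]]
ft_force: [0.8, -0.5, 0.1]
gripper_width: 0.776
gripper_force: 0.0
t 37.3 d(tool) mm [351.2  12.7   8.8] roll 50.3 pos [552.5   1.6 148.8] phi 92.3 w 0.776 gf 0.0 F [ 0.8 -0.5  0.1]
scene [296. 166.] hsv 146 61 168 [437. 236.] [62. 57.] 65 zc 0.0177 slope 7.6 dir 60
scene [342. 169.] hsv 4 152 170 [551. 353.] [68. 62.] 42 zc 0.0262 slope 6.6 dir 44
scene [391. 178.] hsv 69 72 153 [695. 443.] [91. 79.] 51 zc 0.0291 slope 5.0 dir -118
```

View pics/g5.png

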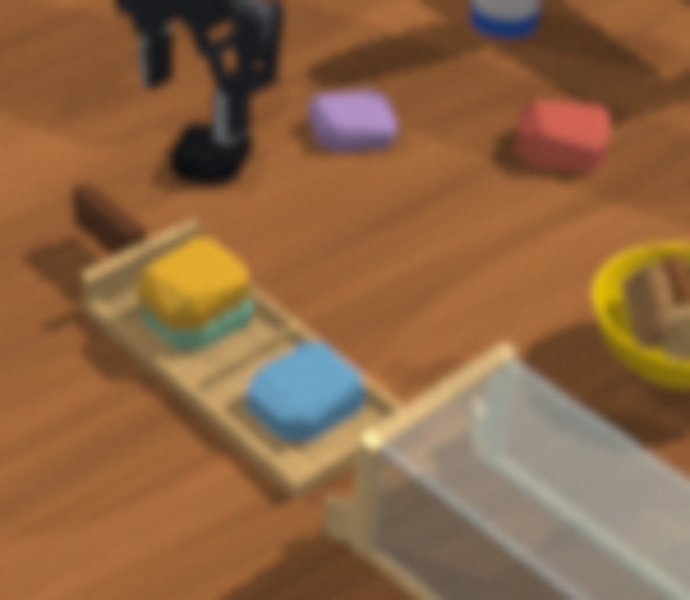

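Mustard sits flat on mint at crop (195,285). Coral next.

```bash
python3 -m jog '0.0351 0.0014 0 0;0.0351 0.0014 0 0;0.0351 0.0014 0 0;0.0351 0.0014 0 0;0.0351 0.0014 0 0;0.0351 0.0014 0 0;0.0351 0.0014 0 0;0.0351 0.0014 0 0' 0
python3 -m jog '0.0351 0.0014 0 0;0.0351 0.0014 0 0;0 0 0 0;0 0 0 6;0 0 0 6;0 0 0 6.5;0 0 0 6.5;0 0 0 6.5'
python3 -m jog '0 0 0 6.5;0 0 0 6.5;0 0 0 5.8;0 0 0 0;0 0 0 0;0 0 0 0;0 0 0 0;0 0 0 0'
python3 go.py 551 353 -27 42
python3 see.py scene 2>/dev/null
```

```text
t: 38.35
tool_pos: [0.5484, 0.2842, 0.1424]
eef_rot: [[-0.041, 0.999, -0.002], [0.999, 0.041, -0.001], [-0.001, -0.002, -1.0]]
ft_force: [0.1, 0.2, -0.7]
gripper_width: 0.999
gripper_force: 0.0
t: 39.02
tool_pos: [0.5486, 0.3522, 0.1422]
eef_rot: [[0.492, 0.871, -0.002], [0.871, -0.492, -0.001], [-0.002, -0.001, -1.0]]
ft_force: [0.1, -0.1, 0.3]
gripper_width: 1.0
gripper_force: 0.0
t: 39.68
tool_pos: [0.5491, 0.3528, 0.1433]
eef_rot: [[0.742, 0.671, -0.0], [0.671, -0.742, -0.0], [-0.0, -0.0, -1.0]]
ft_force: [-0.1, -0.9, -0.5]
gripper_width: 1.002
gripper_force: 0.0
t 39.7 d(tool) mm [  1.6   1.2 170.3] roll 0.1 pos [549.1 352.8 143.3] phi 42.1 w 1.002 gf 0.0 F [-0.1 -0.9 -0.5]
scene [296. 165.] hsv 146 61 171 [437. 237.] [62. 56.] 64 zc 0.0173 slope 8.3 dir 60
scene [342. 169.] hsv 4 152 190 [552. 352.] [69. 60.] 44 zc 0.0260 slope 6.1 dir 34
scene [265. 173.] hsv 120 11 24 [405. 121.] [54. 62.] 39 zc 0.0178 slope 7.4 dir 120
scene [391. 178.] hsv 70 72 167 [695. 443.] [91. 79.] 52 zc 0.0291 slope 5.4 dir -126
```

```bash
python3 -m jog '0.0015 0.001 0.02 0;0 0 0.03 0;0 0 0.03 0;0 0 0.03 0;0 0 0.03 0;0 0 0.02 0;0 0 0.008 0;0 0 0.002 0'
python3 -m jog '0 0 0 0;0 0 0 0;0 0 0 0;0 0 0 0;0 0 0 0;0 0 0 0;0 0 0 0;0 0 0 0' 255 60
python3 -m jog '0 0 -0.01 0;0 0 -0.02 0;0 0 -0.03 0;0 0 -0.03 0;0 0 -0.03 0;0 0 -0.03 0;0 0 -0.02 0;0 0 0 0'
python3 go.py 659 6 145 92.4
```

```text
t: 40.65
tool_pos: [0.5498, 0.3525, -0.0284]
eef_rot: [[0.743, 0.67, -0.003], [0.67, -0.743, -0.002], [-0.003, -0.001, -1.0]]
ft_force: [-0.1, -0.7, 0.7]
gripper_width: 1.0
gripper_force: 0.0
t: 41.32
tool_pos: [0.5523, 0.3541, -0.0244]
eef_rot: [[0.743, 0.67, 0.003], [0.67, -0.743, 0.002], [0.003, 0.001, -1.0]]
ft_force: [-0.1, -0.7, 7.4]
gripper_width: 0.684
gripper_force: 65.7
t: 41.98
tool_pos: [0.5536, 0.3549, 0.15]
eef_rot: [[0.743, 0.67, 0.008], [0.67, -0.743, 0.005], [0.009, 0.002, -1.0]]
ft_force: [0.9, -0.3, 0.1]
gripper_width: 0.685
gripper_force: 65.0
t 42.0 d(tool) mm [-155.4  329.7    4.1] roll -50.4 pos [553.6 354.9 150. ] phi 42.0 w 0.685 gf 65.0 F [ 0.9 -0.3  0.1]
```

```bash
python3 -m jog '-0.014 0.03 0 0;-0.014 0.03 0 0;-0.014 0.03 0 0;-0.014 0.03 0 0;-0.014 0.03 0 0;-0.014 0.03 0 0;-0.014 0.03 0 0;-0.014 0.03 0 0'
python3 -m jog '-0.014 0.03 0 0;-0.014 0.03 0 0;-0.014 0.03 0 0;0 0 0 0;0 0 0 -6.5;0 0 0 -6.5;0 0 0 -6.5;0 0 0 -6.5'
python3 -m jog '0 0 0 -6.5;0 0 0 -6.5;0 0 0 -6.5;0 0 0 -5;0 0 0 0;0 0 0 0;0 0 0 0;0 0 0 0'
python3 go.py 659 7 10 92.4
```

```text
t: 42.65
tool_pos: [0.628, 0.0983, 0.1433]
eef_rot: [[0.743, 0.67, -0.001], [0.67, -0.743, -0.0], [-0.001, -0.0, -1.0]]
ft_force: [0.7, 0.8, -1.0]
gripper_width: 0.682
gripper_force: 64.9
t: 43.32
tool_pos: [0.6567, 0.0051, 0.1431]
eef_rot: [[0.369, 0.929, -0.001], [0.929, -0.369, 0.0], [-0.0, -0.001, -1.0]]
ft_force: [0.9, -1.1, -1.1]
gripper_width: 0.686
gripper_force: 64.9
t: 43.98
tool_pos: [0.6573, 0.0051, 0.1435]
eef_rot: [[-0.043, 0.999, -0.0], [0.999, 0.043, 0.0], [0.0, -0.0, -1.0]]
ft_force: [-0.8, -0.7, -1.2]
gripper_width: 0.685
gripper_force: 64.9
t 44.0 d(tool) mm [  1.8   1.8 133.5] roll 0.0 pos [657.3   5.1 143.5] phi 92.4 w 0.685 gf 64.9 F [-0.8 -0.7 -1.2]
```

```bash
python3 -m jog '0.0018 0.0018 0.02 0;0 0 0.03 0;0 0 0.03 0;0 0 0.025 0;0 0 0.015 0;0 0 0.008 0;0 0 0.002 0;0 0 0 0'
python3 -m jog '0 0 0.001 0;0 0 0 0;0 0 0 0;0 0 0 0;0 0 0 0;0 0 0 0;0 0 0 0;0 0 0 0'
python3 -m jog '0 0 0.001 0;0 0 0 0;0 0 0 0;0 0 0 0;0 0 0 0;0 0 0 0;0 0 0 0;0 0 0 0'
python3 -m jog '0 0 0.001 0;0 0 0 0;0 0 0 0;0 0 0 0;0 0 0 0;0 0 0 0;0 0 0 0;0 0 0 0'
```

```text
t: 44.65
tool_pos: [0.6597, 0.0068, 0.0138]
eef_rot: [[-0.044, 0.999, 0.0], [0.999, 0.044, 0.0], [-0.0, 0.0, -1.0]]
ft_force: [0.4, -0.6, 0.2]
gripper_width: 0.678
gripper_force: 65.0
t: 45.32
tool_pos: [0.6592, 0.0069, 0.0126]
eef_rot: [[-0.044, 0.999, 0.0], [0.999, 0.044, 0.0], [0.0, 0.0, -1.0]]
ft_force: [-0.4, 0.3, -0.5]
gripper_width: 0.683
gripper_force: 65.0
t: 45.98
tool_pos: [0.6592, 0.0068, 0.0115]
eef_rot: [[-0.044, 0.999, 0.0], [0.999, 0.044, -0.0], [-0.0, 0.0, -1.0]]
ft_force: [0.7, -0.0, -0.5]
gripper_width: 0.684
gripper_force: 65.0
t: 46.65
tool_pos: [0.6592, 0.0068, 0.0105]
eef_rot: [[-0.044, 0.999, 0.0], [0.999, 0.044, 0.0], [0.0, 0.0, -1.0]]
ft_force: [-0.4, 0.0, -0.5]
gripper_width: 0.683
gripper_force: 65.0
```

```bash
python3 -m jog '0 0 0.001 0;0 0 0 0;0 0 0 0;0 0 0 0;0 0 0 0;0 0 0 0;0 0 0 0;0 0 0 0'
python3 -m jog '0 0 0.001 0;0 0 0 0;0 0 0 0;0 0 0 0;0 0 0 0;0 0 0 0;0 0 0 0;0 0 0 0'
```

```text
t: 47.32
tool_pos: [0.6594, 0.0068, 0.0096]
eef_rot: [[-0.044, 0.999, 0.0], [0.999, 0.044, -0.0], [-0.0, 0.0, -1.0]]
ft_force: [0.8, -0.6, 1.9]
gripper_width: 0.684
gripper_force: 65.3
t: 47.98
tool_pos: [0.6594, 0.0067, 0.0093]
eef_rot: [[-0.044, 0.999, 0.0], [0.999, 0.044, -0.0], [-0.0, 0.0, -1.0]]
ft_force: [-2.2, -0.1, 7.4]
gripper_width: 0.679
gripper_force: 66.0
```

Contact is right where predicted, so I'll release and go for lilac.

```bash
python3 -m jog '0 0 0 0;0 0 0 0;0 0 0 0;0 0 0 0;0 0 0 0;0 0 0 0;0 0 0 0;0 0 0 0' 52
python3 -m jog '0 0 0 0;0 0 -0.01 0;0 0 -0.02 0;0 0 -0.03 0;0 0 -0.03 0;0 0 -0.03 0;0 0 -0.02 0;0 0 0 0'
python3 go.py 436 237 140 64
python3 see.py scene 2>/dev/null
```

```text
t: 48.65
tool_pos: [0.6592, 0.0069, 0.0085]
eef_rot: [[-0.044, 0.999, -0.0], [0.999, 0.044, 0.0], [0.0, -0.0, -1.0]]
ft_force: [0.0, 0.0, 0.9]
gripper_width: 0.796
gripper_force: 0.0
t: 49.32
tool_pos: [0.6626, 0.0068, 0.1549]
eef_rot: [[-0.044, 0.999, 0.009], [0.999, 0.044, -0.0], [-0.0, 0.009, -1.0]]
ft_force: [0.5, 0.7, 0.9]
gripper_width: 0.801
gripper_force: 0.0
t 49.3 d(tool) mm [ 240.  -216.3   12.8] roll 28.5 pos [662.6   6.8 154.9] phi 92.5 w 0.801 gf 0.0 F [0.5 0.7 0.9]
scene [391. 178.] hsv 70 72 155 [694. 443.] [91. 80.] 51 zc 0.0290 slope 5.7 dir -126
```

```bash
python3 -m jog '0.024 -0.0213 0 0;0.024 -0.0213 0 0;0.024 -0.0213 0 0;0.024 -0.0213 0 0;0.024 -0.0213 0 0;0.024 -0.0213 0 0;0 0 0 0;0 0 0 0' 0
python3 go.py 436 237 140 64
python3 see.py 2>/dev/null
python3 - <<'E' 2>/dev/null
from h import *
a,b=manip.read_camera("scene"),manip.read_camera("top")
cv2.imwrite("pics/g6.png",np.hstack([cv2.resize(c["pixels"][y:y+150,x:x+150,::-1],(400,400)) for c,x,y in((a,220,120),(b,130,120))]))
E
```

```text
t: 50.28
tool_pos: [0.5237, 0.1459, 0.1477]
eef_rot: [[-0.047, 0.999, -0.002], [0.999, 0.047, -0.001], [-0.0, -0.002, -1.0]]
ft_force: [0.3, -0.3, -0.0]
gripper_width: 1.002
gripper_force: 0.0
t 50.3 d(tool) mm [ 95.1 -83.3   7.8] roll 28.7 pos [523.7 145.9 147.7] phi 92.7 w 1.002 gf 0.0 F [ 0.3 -0.3 -0. ]
top [113. 150.] hsv 65 61 147 [692. 446.] [91. 81.] 52 zc 0.0318 slope 5.4 dir -118
scene [296. 166.] hsv 146 60 170 [436. 237.] [62. 57.] 66 zc 0.0175 slope 7.4 dir 64
scene [265. 173.] hsv 120 20 25 [405. 121.] [54. 62.] 37 zc 0.0178 slope 6.9 dir 126
scene [391. 178.] hsv 69 72 160 [694. 443.] [90. 80.] 52 zc 0.0292 slope 5.1 dir -126
```

View pics/g6.png

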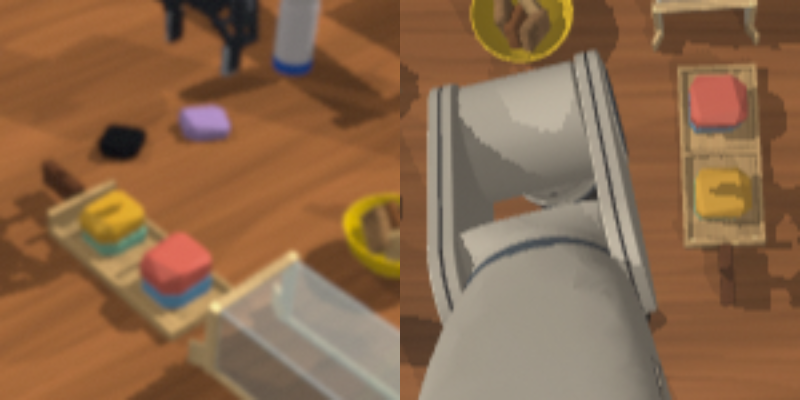

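Both piles stand: coral on sky at (175,270) and mustard on mint at (113,220). Lilac hasn't moved, at (205,123).

```bash
python3 -m jog '0.019 -0.0167 0 0;0.019 -0.0167 0 0;0.019 -0.0167 0 0;0.019 -0.0167 0 0;0.019 -0.0167 0 0;0 0 0 7;0 0 0 7;0 0 0 7'
python3 -m jog '0 0 0 7.1;0 0 0 0;0 0 0 0;0 0 0 0;0 0 0 0;0 0 0 0;0 0 0 0;0 0 0 0'
python3 go.py 436 237 -29 64
```

```text
t: 51.65
tool_pos: [0.4372, 0.2368, 0.1487]
eef_rot: [[0.321, 0.947, 0.0], [0.947, -0.321, 0.0], [0.0, 0.0, -1.0]]
ft_force: [-0.1, 1.0, 0.7]
gripper_width: 1.002
gripper_force: 0.0
t: 52.32
tool_pos: [0.4376, 0.2362, 0.1485]
eef_rot: [[0.431, 0.902, -0.0], [0.902, -0.431, 0.0], [0.0, -0.0, -1.0]]
ft_force: [-0.6, -0.3, -0.2]
gripper_width: 0.999
gripper_force: 0.0
t 52.3 d(tool) mm [  0.   -1.7 177.5] roll 0.5 pos [437.6 236.2 148.5] phi 64.5 w 0.999 gf 0.0 F [-0.6 -0.3 -0.2]
```

```bash
python3 -m jog '0 -0.0017 0.02 0.5;0 0 0.03 0;0 0 0.03 0;0 0 0.03 0;0 0 0.03 0;0 0 0.025 0;0 0 0.01 0;0 0 0.002 0'
python3 -m jog '0 0 0 0;0 0 0 0;0 0 0 0;0 0 0 0;0 0 0 0;0 0 0 0;0 0 0 0;0 0 0 0' 255 60
python3 -m jog '0 0 -0.01 0;0 0 -0.02 0;0 0 -0.03 0;0 0 -0.03 0;0 0 -0.03 0;0 0 -0.03 0;0 0 -0.03 0;0 0 0 0'
python3 go.py 549 2 160 92.4
python3 - <<'E' 2>/dev/null
from h import *
c=avg("top");P=cloud(c)
for x,y,lo in((.549,.001,.035),(.659,.006,.04),(.6,.003,.004)):
    k=(abs(P[...,0]-x)<.05)&(abs(P[...,1]-y)<.05)&(P[...,2]>lo)&(P[...,2]<.09)
    p=P[k];g,t=plane(p,0);print(cv2.minAreaRect(p[:,:2].astype(np.float32)*1000),t[:,2].mean(),"slope",np.degrees(np.hypot(*g[:2])),np.degrees(np.arctan2(-g[1],-g[0])))
E
```

```text
t: 52.98
tool_pos: [0.4347, 0.2363, -0.0303]
eef_rot: [[0.439, 0.898, -0.003], [0.898, -0.439, -0.002], [-0.003, -0.002, -1.0]]
ft_force: [-0.4, 0.5, 0.1]
gripper_width: 1.004
gripper_force: 0.0
t: 53.65
tool_pos: [0.4371, 0.2376, -0.0266]
eef_rot: [[0.439, 0.898, 0.003], [0.898, -0.439, 0.001], [0.002, 0.002, -1.0]]
ft_force: [-1.2, -0.4, 6.8]
gripper_width: 0.632
gripper_force: 63.0
t: 54.32
tool_pos: [0.4394, 0.2388, 0.1583]
eef_rot: [[0.439, 0.898, 0.01], [0.898, -0.439, 0.005], [0.009, 0.007, -1.0]]
ft_force: [1.1, -0.1, -0.5]
gripper_width: 0.634
gripper_force: 63.6
t 54.3 d(tool) mm [-164.5  202.5   -1.8] roll -28.5 pos [439.4 238.8 158.3] phi 63.9 w 0.634 gf 63.6 F [ 1.1 -0.1 -0.5]
((549.835693359375, -1.2302989959716797), (63.4127197265625, 58.32722091674805), 89.94847869873047) 0.05217526753462024 slope 2.6240614153009387 110.4143407311709
((658.3076171875, 5.036409378051758), (58.08104705810547, 69.52823638916016), 1.6579803228378296) 0.060493398698687785 slope 1.0834580622792491 115.5224303095922
((600.0308837890625, 2.643749237060547), (99.92237854003906, 95.2696533203125), 0.11617206782102585) 0.006765720741893703 slope 0.4643639496027982 158.49383100281153
```

```bash
python3 -m jog '-0.0203 0.0256 0 0;-0.0203 0.0256 0 0;-0.0203 0.0256 0 0;-0.0203 0.0256 0 0;-0.0203 0.0256 0 0;-0.0203 0.0256 0 0;-0.0203 0.0256 0 0;-0.0203 0.0256 0 0'
python3 -m jog '0 0 0 -7;0 0 0 -7;0 0 0 -7;0 0 0 -7.1;0 0 0 0;0 0 0 0;0 0 0 0;0 0 0 0'
python3 go.py 549 1 31 92.4
```

```text
t: 55.28
tool_pos: [0.5482, -0.0005, 0.1501]
eef_rot: [[0.439, 0.898, -0.003], [0.898, -0.439, 0.0], [-0.001, -0.003, -1.0]]
ft_force: [1.2, 0.5, -0.0]
gripper_width: 0.628
gripper_force: 63.6
t: 55.95
tool_pos: [0.5484, 0.0012, 0.1511]
eef_rot: [[-0.033, 0.999, -0.001], [0.999, 0.033, 0.0], [0.0, -0.001, -1.0]]
ft_force: [0.5, 0.0, 0.5]
gripper_width: 0.632
gripper_force: 63.6
t 56.0 d(tool) mm [ -0.2   0.7 120.1] roll -0.5 pos [548.4   1.2 151.1] phi 91.9 w 0.632 gf 63.6 F [0.5 0.  0.5]
```

```bash
python3 -m jog '0 0 0.02 0;0 0 0.03 0;0 0 0.03 0;0 0 0.02 0;0 0 0.012 0;0 0 0.006 0;0 0 0.003 0;0 0 0 0'
python3 -m jog '0 0 0.001 0;0 0 0 0;0 0 0 0;0 0 0 0;0 0 0 0;0 0 0 0;0 0 0 0;0 0 0 0'
python3 -m jog '0 0 0.001 0;0 0 0 0;0 0 0 0;0 0 0 0;0 0 0 0;0 0 0 0;0 0 0 0;0 0 0 0'
python3 -m jog '0 0 0.001 0;0 0 0 0;0 0 0 0;0 0 0 0;0 0 0 0;0 0 0 0;0 0 0 0;0 0 0 0'
```

```text
t: 56.62
tool_pos: [0.549, 0.0012, 0.0307]
eef_rot: [[-0.035, 0.999, 0.0], [0.999, 0.035, -0.0], [-0.0, 0.0, -1.0]]
ft_force: [0.1, -0.3, -0.4]
gripper_width: 0.629
gripper_force: 63.6
t: 57.28
tool_pos: [0.5486, 0.0011, 0.0296]
eef_rot: [[-0.036, 0.999, 0.0], [0.999, 0.036, -0.0], [-0.0, 0.0, -1.0]]
ft_force: [-0.3, 1.0, -0.8]
gripper_width: 0.631
gripper_force: 63.6
t: 57.95
tool_pos: [0.5486, 0.0011, 0.0285]
eef_rot: [[-0.036, 0.999, -0.0], [0.999, 0.036, 0.0], [0.0, -0.0, -1.0]]
ft_force: [-0.2, -0.3, -0.5]
gripper_width: 0.628
gripper_force: 63.6
t: 58.62
tool_pos: [0.5486, 0.0011, 0.0275]
eef_rot: [[-0.036, 0.999, 0.0], [0.999, 0.036, 0.0], [0.0, 0.0, -1.0]]
ft_force: [0.2, 0.6, 0.2]
gripper_width: 0.63
gripper_force: 63.6
```

```bash
python3 -m jog '0 0 0.001 0;0 0 0 0;0 0 0 0;0 0 0 0;0 0 0 0;0 0 0 0;0 0 0 0;0 0 0 0'
python3 -m jog '0 0 0.001 0;0 0 0 0;0 0 0 0;0 0 0 0;0 0 0 0;0 0 0 0;0 0 0 0;0 0 0 0'
```

```text
t: 59.28
tool_pos: [0.5486, 0.0011, 0.0265]
eef_rot: [[-0.036, 0.999, 0.0], [0.999, 0.036, 0.0], [0.0, 0.0, -1.0]]
ft_force: [-0.2, -0.7, 0.0]
gripper_width: 0.635
gripper_force: 63.6
t: 59.95
tool_pos: [0.5488, 0.0011, 0.0257]
eef_rot: [[-0.036, 0.999, 0.0], [0.999, 0.036, -0.0], [-0.0, 0.0, -1.0]]
ft_force: [-1.4, 0.3, 6.2]
gripper_width: 0.632
gripper_force: 64.2
```

```bash
python3 -m jog '0 0 0 0;0 0 0 0;0 0 0 0;0 0 0 0;0 0 0 0;0 0 0 0;0 0 0 0;0 0 0 0' 57
python3 -m jog '0 0 0 0;0 0 -0.01 0;0 0 -0.02 0;0 0 -0.03 0;0 0 -0.03 0;0 0 -0.02 0;0 0 0 0;0 0 0 0'
python3 -m jog '0 -0.02 0 7;0 0 0 7;0 0 0 7;0 0 0 7;0 0 0 7;0 0 0 7;0 0 0 7;0 0 0 7' 0
python3 -m jog '0 0 0 7;0 0 0 7;0 0 0 7;0 0 0 7;0 0 0 5;0 0 0 0;0 0 0 0;0 0 0 0'
python3 go.py 434 -4.5 130 2.4
python3 - <<'E' 2>/dev/null
from h import *
for n in("top","scene"):
    c=avg(n);P=cloud(c)
    for nm,x,y,lo,hi in(("near",.549,.001,.035,.09),("far",.659,.006,.04,.09),):
        k=(abs(P[...,0]-x)<.05)&(abs(P[...,1]-y)<.05)&(P[...,2]>lo)&(P[...,2]<hi)
        p=P[k];g,t=plane(p,0);print(n,nm,cv2.minAreaRect(p[:,:2].astype(np.float32)*1000),t[:,2].mean(),p[:,2].max(),"slope",np.degrees(np.hypot(*g[:2])))
    px=c["pixels"].astype(int);k=(P[...,0]>.39)&(P[...,0]<.5)&(abs(P[...,1])<.05)&(P[...,2]>.038)&(P[...,2]<.05)
    print(n,"handle",P[k].min(0),P[k].max(0),cv2.minAreaRect(P[k][:,:2].astype(np.float32)*1000))
c=manip.read_camera("scene");cv2.imwrite("pics/g7.png",cv2.resize(c["pixels"][140:270,220:370,::-1],(690,600)))
E
```

```text
t: 60.62
tool_pos: [0.5486, 0.0011, 0.0255]
eef_rot: [[-0.035, 0.999, -0.0], [0.999, 0.035, 0.0], [0.0, -0.0, -1.0]]
ft_force: [0.3, -0.4, -0.2]
gripper_width: 0.777
gripper_force: 0.0
t: 61.28
tool_pos: [0.5496, 0.0011, 0.1373]
eef_rot: [[-0.036, 0.999, 0.003], [0.999, 0.036, -0.0], [-0.0, 0.003, -1.0]]
ft_force: [-0.5, 0.1, -1.1]
gripper_width: 0.775
gripper_force: 0.0
t: 61.95
tool_pos: [0.5274, 0.0004, 0.1341]
eef_rot: [[0.812, 0.583, -0.003], [0.583, -0.812, 0.0], [-0.002, -0.002, -1.0]]
ft_force: [-0.2, -0.5, 0.2]
gripper_width: 1.004
gripper_force: 0.0
t: 62.62
tool_pos: [0.5281, 0.0004, 0.1349]
eef_rot: [[0.998, 0.056, -0.001], [0.056, -0.998, 0.0], [-0.001, -0.0, -1.0]]
ft_force: [0.0, 1.2, 0.2]
gripper_width: 1.0
gripper_force: 0.0
t 62.6 d(tool) mm [-94.2  -0.3   5. ] roll 0.8 pos [5.281e+02 4.000e-01 1.349e+02] phi 3.2 w 1.0 gf 0.0 F [0.  1.2 0.2]
```

```bash
python3 -m jog '-0.024 0 0 0.8;-0.024 0 0 0;-0.024 0 0 0;-0.022 0 0 0;0 0 0 0;0 0 0 0;0 0 0 0;0 0 0 0'
python3 go.py 434 -4.5 -12 2.4
python3 - <<'E' 2>&1 | grep -v Warn
from h import *
for n in("scene","top"):
    c=avg(n);P=cloud(c)
    if n=="scene": cv2.imwrite("pics/g7.png",cv2.resize(c["pixels"][140:270,220:370,::-1],(690,600)))
    for nm,x,y,lo,hi in(("near",.549,.001,.035,.09),("far",.659,.006,.04,.09),):
        k=(abs(P[...,0]-x)<.05)&(abs(P[...,1]-y)<.05)&(P[...,2]>lo)&(P[...,2]<hi)
        p=P[k]
        if len(p)<50: print(n,nm,"hidden");continue
        g,t=plane(p,0);print(n,nm,cv2.minAreaRect(p[:,:2].astype(np.float32)*1000),t[:,2].mean(),p[:,2].max(),"slope",np.degrees(np.hypot(*g[:2])))
E
```

```text
t: 63.58
tool_pos: [0.4362, -0.0036, 0.1358]
eef_rot: [[0.999, 0.039, 0.002], [0.039, -0.999, -0.0], [0.002, 0.0, -1.0]]
ft_force: [-0.2, 0.3, 0.1]
gripper_width: 1.001
gripper_force: 0.0
t 63.6 d(tool) mm [ -2.4   0.8 147.8] roll -0.2 pos [436.2  -3.6 135.8] phi 2.2 w 1.001 gf 0.0 F [-0.2  0.3  0.1]
scene near ((552.9472045898438, -2.2954864501953125), (54.38444519042969, 66.07394409179688), 2.885068655014038) 0.06980505928121081 0.07442759258253787 slope 9.66561581613128
scene far ((661.3119506835938, 2.7505531311035156), (60.35712814331055, 67.5655288696289), 3.0264816284179688) 0.05827125329968602 0.06024834453630843 slope 0.9328397559698952
top near ((556.5958251953125, -0.0508880615234375), (67.67334747314453, 37.5131721496582), 85.28008270263672) 0.0719580496908379 0.07700716516821544 slope 8.878137712749133
top far ((658.5745849609375, 5.096443176269531), (58.04190444946289, 69.08128356933594), 2.587301731109619) 0.060352071702116414 0.06259415873058917 slope 2.191088799350544
```

View pics/g7.png

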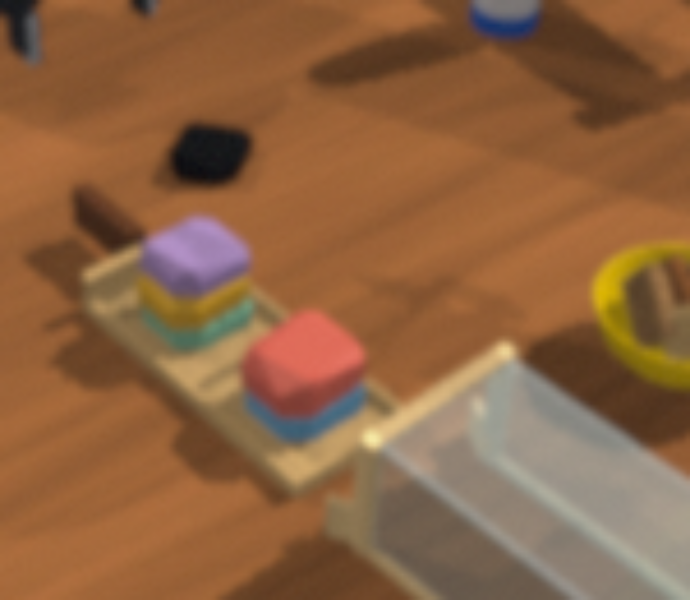

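Both piles stand: lilac/mustard/mint at (195,285) and coral/sky at (305,375). The highest point is 77 mm, below the 86 mm roof. Now I'll grip the handle.

```bash
python3 -m jog '-0.002 0.001 0.02 0;0 0 0.025 0;0 0 0.025 0;0 0 0.025 0;0 0 0.02 0;0 0 0.015 0;0 0 0.012 0;0 0 0.005 0'
python3 go.py 434 -4.5 -12 2.4
python3 -m jog '0 0 0 0;0 0 0 0;0 0 0 0;0 0 0 0;0 0 0 0;0 0 0 0;0 0 0 0;0 0 0 0' 255 40
python3 -m jog '0 0 0 0;0 0 0 0;0 0 0 0;0 0 0 0;0 0 0 0;0 0 0 0;0 0 0 0;0 0 0 0' 255 100
python3 - <<'E' 2>&1 | grep -v Warn
from h import *
c=avg("scene");P=cloud(c)
for nm,x,y,lo,hi in(("near",.549,.001,.035,.09),("far",.659,.006,.04,.09)):
    k=(abs(P[...,0]-x)<.05)&(abs(P[...,1]-y)<.05)&(P[...,2]>lo)&(P[...,2]<hi)
    print(nm,cv2.minAreaRect(P[k][:,:2].astype(np.float32)*1000))
k=(P[...,0]>.48)&(P[...,0]<.73)&(abs(P[...,1])<.08)&(P[...,2]>.009)&(P[...,2]<.018)
print("tray",cv2.minAreaRect(P[k][:,:2].astype(np.float32)*1000),k.sum())
E
```

```text
t: 64.85
tool_pos: [0.4319, -0.0046, -0.013]
eef_rot: [[0.999, 0.039, -0.002], [0.039, -0.999, 0.0], [-0.002, -0.0, -1.0]]
ft_force: [0.6, -1.5, -0.4]
gripper_width: 1.0
gripper_force: 0.0
t 64.8 d(tool) mm [ 2.1 -0.1 -1. ] roll -0.2 pos [431.9  -4.6 -13. ] phi 2.2 w 1.0 gf 0.0 F [ 0.6 -1.5 -0.4]
t: 65.52
tool_pos: [0.4333, -0.0047, -0.0108]
eef_rot: [[0.999, 0.039, 0.001], [0.039, -0.999, 0.0], [0.001, 0.0, -1.0]]
ft_force: [-1.2, -0.8, 5.5]
gripper_width: 0.181
gripper_force: 42.4
t: 66.18
tool_pos: [0.4333, -0.0047, -0.0106]
eef_rot: [[0.999, 0.039, 0.001], [0.039, -0.999, 0.0], [0.001, 0.0, -1.0]]
ft_force: [-1.9, -0.0, 9.6]
gripper_width: 0.168
gripper_force: 98.4
near ((552.5831909179688, -1.4685287475585938), (54.8392448425293, 67.39286041259766), 2.2405779361724854)
far ((660.7068481445312, 2.9603538513183594), (60.61684036254883, 67.8728256225586), 2.0428318977355957)
tray ((601.9450073242188, 0.5829315185546875), (225.0717315673828, 99.42394256591797), 2.050424814224243) 358
```

The grip is good. Next: turn about 1.9° and shift 3 mm to line up with the case, then advance slowly.

```bash
python3 -m jog '0 -0.0004 -0.0005 -0.24;0 -0.0004 -0.0005 -0.24;0 -0.0004 0 -0.24;0 -0.0004 0 -0.24;0 -0.0004 0 -0.24;0 -0.0004 0 -0.24;0 -0.0004 0 -0.24;0 0 0 -0.24'
python3 -m jog '0.0005 0 0 0;0.001 0 0 0;0.0015 0 0 0;0.002 0 0 0;0.0025 0 0 0;0.003 0 0 0;0.003 0 0 0;0.003 0 0 0'
python3 -m jog '0.003 0 0 0;0.003 0 0 0;0.003 0 0 0;0.003 0 0 0;0.0025 0 0 0;0.002 0 0 0;0.001 0 0 0;0.0005 0 0 0'
python3 go.py 703.3 17.5 -11 4.1
python3 - <<'E' 2>&1 | grep -v Warn
from h import *
s=manip.state();x0,y0=s["tool_pos"][:2];a=np.radians(4.1);d=np.array([703.3-x0*1e3,17.5-y0*1e3]);print("to go along/lat",d@[np.cos(a),np.sin(a)],d@[-np.sin(a),np.cos(a)])
for n in("top","scene"):
    c=avg(n);P=cloud(c)
    k=(P[...,0]>x0+.06)&(P[...,0]<x0+.279)&(abs(P[...,1])<.08)&(P[...,2]>.004)&(P[...,2]<.018)
    print(n,"tray",cv2.minAreaRect(P[k][:,:2].astype(np.float32)*1000),k.sum(),"expect",(x0*1e3+168.4,y0*1e3+12.1))
    k=(P[...,2]>.08)&(P[...,0]>.74)&(P[...,0]<1.0)&(abs(P[...,1]-.03)<.08)&(P[...,2]<.1);print("case",cv2.minAreaRect(P[k][:,:2].astype(np.float32)*1000))
E
```

```text
t: 67.15
tool_pos: [0.4326, -0.0018, -0.0105]
eef_rot: [[0.997, 0.073, -0.0], [0.073, -0.997, 0.0], [-0.0, -0.0, -1.0]]
ft_force: [-0.4, -2.0, -2.2]
gripper_width: 0.169
gripper_force: 97.7
t: 67.82
tool_pos: [0.4496, -0.0006, -0.0105]
eef_rot: [[0.997, 0.073, 0.0], [0.073, -0.997, -0.0], [0.0, 0.0, -1.0]]
ft_force: [-1.6, -0.2, -3.4]
gripper_width: 0.172
gripper_force: 97.6
t: 68.48
tool_pos: [0.4672, 0.0006, -0.0105]
eef_rot: [[0.997, 0.072, 0.0], [0.072, -0.997, 0.0], [0.0, -0.0, -1.0]]
ft_force: [-1.8, -0.1, -2.3]
gripper_width: 0.167
gripper_force: 97.6
t 68.5 d(tool) mm [236.7   0.3   0.5] roll 0.1 pos [467.2   0.6 -10.5] phi 4.2 w 0.167 gf 97.6 F [-1.8 -0.1 -2.3]
to go along/lat 236.70888526983583 -0.06627610849310657
top tray ((653.5338134765625, 17.448627471923828), (120.49188995361328, 184.3588104248047), 89.85596466064453) 837 expect (np.float64(635.5921655773664), np.float64(12.742026145912757))
case ((876.214111328125, 29.684558868408203), (236.84954833984375, 122.07070922851562), 3.9556655883789062)
scene tray ((634.5849609375, 11.146846771240234), (214.94277954101562, 98.4552993774414), 4.0487060546875) 715 expect (np.float64(635.5921655773664), np.float64(12.742026145912757))
case ((877.2870483398438, 27.529518127441406), (236.2776336669922, 121.62124633789062), 4.188475131988525)
```

```bash
python3 -m jog '0.0005 0 0 0;0.001 0 0 0;0.0015 0 0 0;0.002 0 0 0;0.0025 0 0 0;0.003 0 0 0;0.003 0 0 0;0.003 0 0 0'
python3 -m jog '0.003 0 0 0;0.003 0 0 0;0.003 0 0 0;0.003 0 0 0;0.003 0 0 0;0.003 0 0 0;0.003 0 0 0;0.003 0 0 0'
python3 -m jog '0.003 0 0 0;0.003 0 0 0;0.003 0 0 0;0.003 0 0 0;0.0025 0 0 0;0.002 0 0 0;0.001 0 0 0;0.0005 0 0 0'
python3 go.py 703.3 17.5 -11 4.1
python3 - <<'E'
from h import *
c=manip.read_camera("scene");cv2.imwrite("pics/g8.png",cv2.resize(c["pixels"][150:320,230:430,::-1],(700,595)))
E
```

```text
t: 69.75
tool_pos: [0.4839, 0.0019, -0.0105]
eef_rot: [[0.997, 0.073, 0.0], [0.073, -0.997, 0.0], [0.0, 0.0, -1.0]]
ft_force: [-2.6, -0.9, -2.2]
gripper_width: 0.171
gripper_force: 97.7
t: 70.42
tool_pos: [0.5077, 0.0036, -0.0105]
eef_rot: [[0.997, 0.072, -0.0], [0.072, -0.997, 0.0], [-0.0, -0.0, -1.0]]
ft_force: [-2.0, -0.3, -2.4]
gripper_width: 0.167
gripper_force: 97.6
t: 71.08
tool_pos: [0.5255, 0.0049, -0.0105]
eef_rot: [[0.997, 0.072, 0.0], [0.072, -0.997, -0.0], [0.0, 0.0, -1.0]]
ft_force: [-1.5, -0.1, -1.9]
gripper_width: 0.165
gripper_force: 97.5
t 71.1 d(tool) mm [178.2   0.3   0.5] roll 0.1 pos [525.5   4.9 -10.5] phi 4.2 w 0.165 gf 97.5 F [-1.5 -0.1 -1.9]
```

View pics/g8.png

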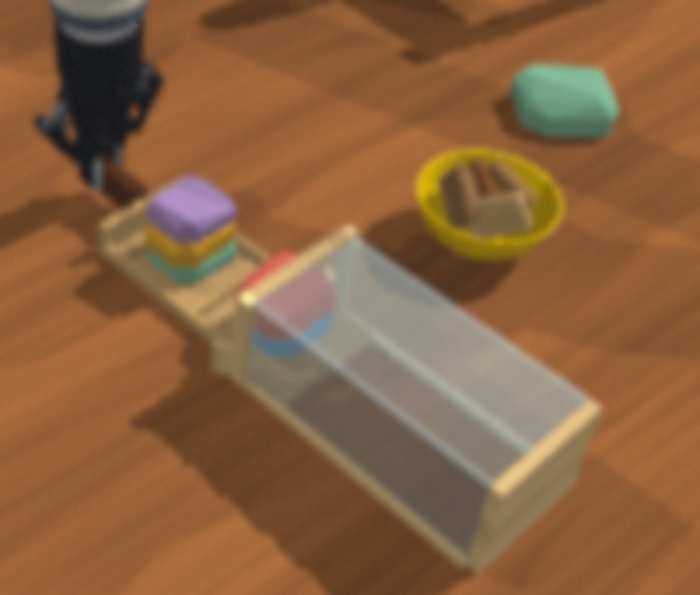

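The far pile is passing under the roof at (290,310) and the near pile stands at (190,225). Forces are low, so I'll carry on, about 100 mm first.

```bash
python3 -m jog '0.0005 0 0 0;0.001 0 0 0;0.0015 0 0 0;0.002 0 0 0;0.0025 0 0 0;0.003 0 0 0;0.003 0 0 0;0.003 0 0 0'
python3 -m jog '0.003 0 0 0;0.003 0 0 0;0.003 0 0 0;0.003 0 0 0;0.003 0 0 0;0.003 0 0 0;0.003 0 0 0;0.003 0 0 0'
python3 -m jog '0.003 0 0 0;0.003 0 0 0;0.003 0 0 0;0.003 0 0 0;0.003 0 0 0;0.003 0 0 0;0.003 0 0 0;0.003 0 0 0'
python3 -m jog '0.003 0 0 0;0.003 0 0 0;0.003 0 0 0;0.003 0 0 0;0.003 0 0 0;0.003 0 0 0;0.003 0 0 0;0.003 0 0 0'
python3 -m jog '0.003 0 0 0;0.003 0 0 0;0.003 0 0 0;0.003 0 0 0;0.0025 0 0 0;0.002 0 0 0;0.001 0 0 0;0.0005 0 0 0'
python3 go.py 703.3 17.5 -11 4.1
```

```text
t: 71.8
tool_pos: [0.5423, 0.0061, -0.0105]
eef_rot: [[0.997, 0.072, 0.0], [0.072, -0.997, 0.0], [0.0, 0.0, -1.0]]
ft_force: [-1.5, -0.7, -2.3]
gripper_width: 0.172
gripper_force: 97.5
t: 72.47
tool_pos: [0.5661, 0.0078, -0.0105]
eef_rot: [[0.997, 0.072, -0.0], [0.072, -0.997, 0.0], [-0.0, -0.0, -1.0]]
ft_force: [-2.1, 0.2, -2.3]
gripper_width: 0.172
gripper_force: 97.5
t: 73.13
tool_pos: [0.59, 0.0096, -0.0105]
eef_rot: [[0.997, 0.073, -0.0], [0.073, -0.997, 0.0], [-0.0, -0.0, -1.0]]
ft_force: [-2.8, -0.3, -3.3]
gripper_width: 0.163
gripper_force: 97.5
t: 73.8
tool_pos: [0.614, 0.0113, -0.0105]
eef_rot: [[0.997, 0.073, 0.0], [0.073, -0.997, -0.0], [0.0, 0.0, -1.0]]
ft_force: [-2.4, 0.9, -2.3]
gripper_width: 0.169
gripper_force: 97.5
t: 74.47
tool_pos: [0.6317, 0.0126, -0.0105]
eef_rot: [[0.997, 0.072, 0.0], [0.072, -0.997, 0.0], [0.0, -0.0, -1.0]]
ft_force: [-1.9, 0.5, -2.2]
gripper_width: 0.163
gripper_force: 97.5
t 74.5 d(tool) mm [71.7  0.3  0.5] roll 0.1 pos [631.7  12.6 -10.5] phi 4.2 w 0.163 gf 97.5 F [-1.9  0.5 -2.2]
```

```bash
python3 -m jog '0.0005 0 0 0;0.001 0 0 0;0.0015 0 0 0;0.002 0 0 0;0.0025 0 0 0;0.003 0 0 0;0.003 0 0 0;0.003 0 0 0'
python3 -m jog '0.003 0 0 0;0.003 0 0 0;0.003 0 0 0;0.003 0 0 0;0.003 0 0 0;0.003 0 0 0;0.003 0 0 0;0.003 0 0 0'
python3 -m jog '0.003 0 0 0;0.003 0 0 0;0.003 0 0 0;0.003 0 0 0;0.0025 0 0 0;0.002 0 0 0;0.0015 0 0 0;0.001 0 0 0'
python3 -m jog '0.001 0 0 0;0.001 0 0 0;0.001 0 0 0;0.001 0 0 0;0.0005 0 0 0;0.0005 0 0 0;0.0005 0 0 0;0 0 0 0'
python3 go.py 703.3 17.5 -11 4.1
```

```text
t: 75.13
tool_pos: [0.6485, 0.0138, -0.0105]
eef_rot: [[0.997, 0.072, 0.0], [0.072, -0.997, 0.0], [0.0, -0.0, -1.0]]
ft_force: [-1.8, 0.1, -2.2]
gripper_width: 0.169
gripper_force: 97.6
t: 75.8
tool_pos: [0.6723, 0.0156, -0.0105]
eef_rot: [[0.997, 0.073, -0.0], [0.073, -0.997, 0.0], [-0.0, -0.0, -1.0]]
ft_force: [-1.4, -0.0, -2.4]
gripper_width: 0.165
gripper_force: 97.5
t: 76.47
tool_pos: [0.6911, 0.017, -0.0105]
eef_rot: [[0.997, 0.073, 0.0], [0.073, -0.997, 0.0], [0.0, -0.0, -1.0]]
ft_force: [-1.9, -0.9, -3.0]
gripper_width: 0.167
gripper_force: 97.6
t: 77.13
tool_pos: [0.6966, 0.0173, -0.0105]
eef_rot: [[0.997, 0.073, 0.0], [0.073, -0.997, 0.0], [0.0, 0.0, -1.0]]
ft_force: [-0.8, 0.2, -2.9]
gripper_width: 0.164
gripper_force: 97.6
t 77.1 d(tool) mm [6.7 0.3 0.5] roll 0.1 pos [696.6  17.3 -10.5] phi 4.2 w 0.164 gf 97.6 F [-0.8  0.2 -2.9]
```

```bash
python3 -m jog '0.0005 0 0 0;0.0005 0 0 0;0.0005 0 0 0;0.0005 0 0 0;0.0005 0 0 0;0.0005 0 0 0;0.0005 0 0 0;0.0005 0 0 0'
python3 -m jog '0.0005 0 0 0;0.0005 0 0 0;0.0005 0 0 0;0.0005 0 0 0;0 0 0 0;0 0 0 0;0 0 0 0;0 0 0 0'
python3 -m jog '0.0005 0 0 0;0.0005 0 0 0;0 0 0 0;0 0 0 0;0 0 0 0;0 0 0 0;0 0 0 0;0 0 0 0'
```

```text
t: 77.8
tool_pos: [0.7005, 0.0176, -0.0105]
eef_rot: [[0.997, 0.072, 0.0], [0.072, -0.997, 0.0], [0.0, -0.0, -1.0]]
ft_force: [-1.5, 0.1, -2.7]
gripper_width: 0.164
gripper_force: 97.5
t: 78.47
tool_pos: [0.7026, 0.0178, -0.0104]
eef_rot: [[0.997, 0.072, 0.0], [0.072, -0.997, 0.0], [0.0, -0.0, -1.0]]
ft_force: [-1.7, 0.3, -2.4]
gripper_width: 0.166
gripper_force: 97.6
t: 79.13
tool_pos: [0.7034, 0.0178, -0.0105]
eef_rot: [[0.997, 0.072, 0.0], [0.072, -0.997, 0.0], [0.0, -0.0, -1.0]]
ft_force: [-1.0, 0.5, -2.2]
gripper_width: 0.163
gripper_force: 97.5
```

No stop felt yet, so I'll continue in small steps until the back is felt.

```bash
python3 -m jog '0.0005 0 0 0;0.0005 0 0 0;0 0 0 0;0 0 0 0;0 0 0 0;0 0 0 0;0 0 0 0;0 0 0 0'
python3 -m jog '0.0005 0 0 0;0.0005 0 0 0;0 0 0 0;0 0 0 0;0 0 0 0;0 0 0 0;0 0 0 0;0 0 0 0'
python3 -m jog '0.0005 0 0 0;0.0005 0 0 0;0 0 0 0;0 0 0 0;0 0 0 0;0 0 0 0;0 0 0 0;0 0 0 0'
```

```text
t: 79.8
tool_pos: [0.7045, 0.0179, -0.0104]
eef_rot: [[0.997, 0.072, 0.0], [0.072, -0.997, 0.0], [0.0, -0.0, -1.0]]
ft_force: [-2.0, -0.0, -3.1]
gripper_width: 0.167
gripper_force: 97.6
t: 80.47
tool_pos: [0.7044, 0.0179, -0.0105]
eef_rot: [[0.997, 0.073, -0.002], [0.073, -0.997, -0.0], [-0.002, -0.0, -1.0]]
ft_force: [-5.9, -0.2, -0.2]
gripper_width: 0.165
gripper_force: 98.0
t: 81.13
tool_pos: [0.7044, 0.0179, -0.0105]
eef_rot: [[0.997, 0.073, -0.004], [0.073, -0.997, -0.0], [-0.004, -0.0, -1.0]]
ft_force: [-8.1, -1.5, 3.5]
gripper_width: 0.166
gripper_force: 98.4
```

```bash
python3 -m jog '-0.0007 0 0 0;-0.0008 0 0 0;0 0 0 0;0 0 0 0;0 0 0 0;0 0 0 0;0 0 0 0;0 0 0 0'
python3 -m jog '0 0 0 0;0 0 0 0;0 0 0 0;0 0 0 0;0 0 0 0;0 0 0 0;0 0 0 0;0 0 0 0' 80
python3 -m jog '-0.003 0 0 0;-0.006 0 0 0;-0.01 0 0 0;-0.015 0 0 0;-0.015 0 0 0;-0.015 0 0 0;-0.01 0 0 0;0 0 0 0'
python3 -m jog '0 0 -0.01 0;0 0 -0.02 0;0 0 -0.03 0;0 0 -0.03 0;-0.02 0 -0.03 0;-0.03 0 0 0;-0.03 0 0 0;-0.03 0 0 0'
python3 - <<'E' 2>&1 | grep -v Warn
from h import *
for n in("scene","top"):
    c=avg(n);P=cloud(c)
    k=(P[...,0]>.65)&(P[...,0]<.8)&(abs(P[...,1]-.02)<.08)&(P[...,2]>.02)&(P[...,2]<.05)
    p=P[k&(P[...,0]<.742)];print(n,len(p),p.min(0),p.max(0) )
    if n=="scene": cv2.imwrite("pics/g9.png",cv2.resize(c["pixels"][170:320,260:430,::-1],(680,600)))
E
```

```text
t: 81.8
tool_pos: [0.7045, 0.0179, -0.0105]
eef_rot: [[0.997, 0.073, -0.001], [0.073, -0.997, -0.0], [-0.001, -0.0, -1.0]]
ft_force: [-4.4, -1.0, -0.1]
gripper_width: 0.169
gripper_force: 97.8
t: 82.47
tool_pos: [0.705, 0.0179, -0.0105]
eef_rot: [[0.997, 0.072, 0.0], [0.072, -0.997, 0.0], [0.0, 0.0, -1.0]]
ft_force: [-0.4, 0.2, 0.1]
gripper_width: 0.68
gripper_force: 0.0
t: 83.13
tool_pos: [0.6282, 0.0124, -0.0108]
eef_rot: [[0.997, 0.072, -0.003], [0.072, -0.997, 0.0], [-0.003, -0.0, -1.0]]
ft_force: [-0.0, -0.6, -0.1]
gripper_width: 0.688
gripper_force: 0.0
t: 83.8
tool_pos: [0.5222, 0.0045, 0.1113]
eef_rot: [[0.997, 0.073, 0.004], [0.073, -0.997, -0.0], [0.004, 0.0, -1.0]]
ft_force: [-0.0, -0.4, 0.7]
gripper_width: 0.687
gripper_force: 0.0
scene 98 [0.69012556 0.00755856 0.02017773] [0.72889303 0.0254524  0.0460587 ]
top 97 [0.68770531 0.01091078 0.02438403] [0.74154053 0.08603739 0.04899814]
```

View pics/g9.png

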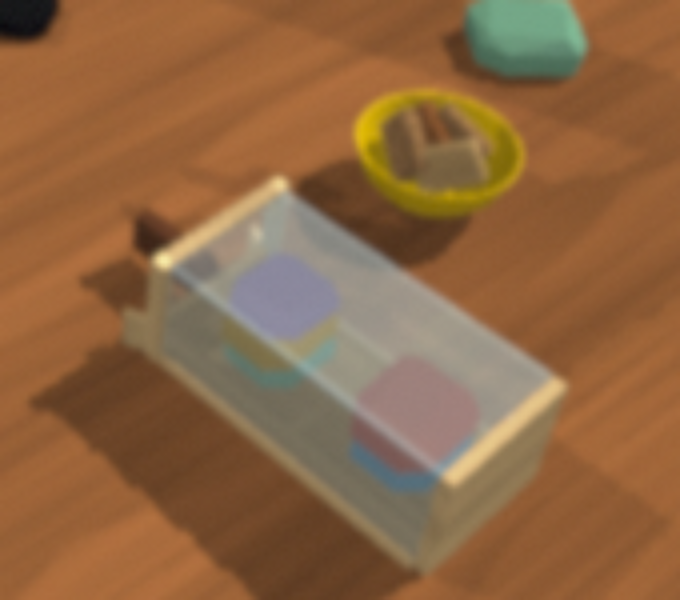

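The tray is home: the handle end measures x≈688 mm and 687.7 mm was expected. Both piles stand at (285,320) and (415,425), and the gripper is clear. Handing in.

```bash
python3 -m jog '0 0 0 0;0 0 0 0;0 0 0 0;0 0 0 0;0 0 0 0;0 0 0 0;0 0 0 0;0 0 0 0' | head -1; python3 -c "
from workcell import manip
print(manip.close_job())"
```

```text
t: 85.07
the job is handed in; nothing more can be done
None
```

The job is handed in at 85 s: all five stones present (cream was absent) stand in two piles, coral on sky and lilac on mustard on mint, with the tray pushed against the back of the case and released; the call returned no verdict.

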